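# Swap a tin's dust cover for its double lid, then lift the outer lid alone

## Task

Lift the dust cover off the end-mill tin by its knob and set it down flat, knob up, near the middle of the rubber mat. Then carry the nested pair of lids together, by the inner lid's knob, onto the tin so that the inner lid seats in its mouth, let go, and lift the outer lid alone by its collar, leaving the inner lid seated: finish while still holding the outer lid level and still, above the tin, about 10 cm over where it rested. Drop no lid, part the two lids only once the inner one is seated, and leave the tin and everything else on the bench where they stand.

Things in the scene. Friction and masses are not known exactly. Their poses are not given: they have to be found in the camera images.
- tin: Loose, heavy (about 1.8 kg) open round steel tin, upright, 96 mm outside diameter, 90 mm mouth, 80 mm tall, with end mills standing inside (up to 58 mm high). Origin: centre of its underside, on the table; z up. It starts closed by the dust cover.
- tin_rim (a point): Centre of the tin's mouth, in the plane of its rim, 80 mm above the tin's underside; z up.
- cover_knob (a point): Mid-knob of the loose dust cover (about 0.12 kg): aluminium disc, 98 mm across, 4 mm thick, black knob on top (26 mm across, 20 mm at its foot, 28 mm tall), centring boss below (82 mm tapering to 74 mm, 6 mm deep). Point: 25 mm above the boss's underside, 15 mm above the disc's top, 13 mm below the knob's top; z up. Starts with its disc on the tin's rim.
- mat: Fixed square black rubber mat on the table, 140 x 140 mm, 3 mm thick. Origin: centre of its underside; z up, sides along x and y.
- inner_knob (a point): Mid-knob of the inner lid (about 0.3 kg): black cylinder on the lid's axis, 24 mm across, standing out of the outer lid's collar, its top 28 mm above the collar's top. Point: 14 mm below the knob's top, 57 mm above the lid's underside; z up. Lifted by it, both lids come together. Seated in the tin, this point is 125 mm above the tin's underside.
- inner_flange (a point): On the inner lid's axis, at the underside of its steel flange (100 mm across, 5 mm thick) that comes to rest on the tin's rim; hidden under the outer lid at first. Below it is a plug 84 mm across, chamfered to 72 mm, 12 mm deep, that enters the mouth; at the start the plug stands on the table. 45 mm below inner_knob; z up.
- outer_collar (a point): Middle of the collar of the loose outer lid (about 0.14 kg): an upright steel tube of 44 mm outside and 33 mm inside diameter, 22 mm tall above the lid's plate. Point: on the axis, 11 mm below the collar's top and 11 mm above the plate's top; z up. Nested, it is 25 mm below inner_knob, whose knob (top 39 mm above this point) stands up between fingers that grip the collar.
- outer_plate (a point): On the outer lid's axis, at the underside of its round steel plate (112 mm across, 4 mm thick), which rests on the inner lid's flange. An 8 mm skirt hangs from its edge round the flange with 3 mm play; the inner lid's knob passes the collar with 4.5 mm play. 15 mm below outer_collar; z up. Its skirt clears the inner knob's top once raised 62 mm.
Mind the look-alikes: they are no part of the job. Leave any purple look-alike of the part that bears inner_knob alone.

How it is judged:
By the outcome, as a careful person would: the job done as asked, in the order asked, and still so for the second after the job is handed in, while the arm keeps its last pose, push and grip.
It also fails if it takes over 62 s, if anything falls off the work surface, if the arm or the gripper's body presses on something with over 40 N, if the wrist force passes 120 N, or if a joint passes its speed limit or range.

## Robot

A 6-joint arm with a two-finger parallel gripper is mounted at the origin on the work surface. World frame = base frame: x ahead of the robot, y to its left, z up, the work surface at z = 0. Lengths are in mm, angles in rad, forces in N, time in s.
With the tool pointing down it reaches from about 275 to 1000 mm from the base axis. Payload 8.4 kg.
Tool frame: the origin (TCP) lies at the very end of the fingers, on their centre line; the grasp point (between the pads) lies behind it (r.grip_point_offset is the x of the grasp point in the tool frame, in mm); x points along the fingers, z is the direction in which the jaws open and shut, and the axes are right-handed (so a half turn about x gives the same grasp; the last joint's range is limited). The gripper opens to 85 mm and grips with 20 to 120 N. Pads are 22 mm wide; open, the fingers measure 114 mm over their backs; the gripper's body (76 mm by 85 mm) begins 54 mm behind the grasp point. The pads swing forward as they close: fully open they stand 13 mm farther back than shut.
Start: joints at [1.127, 0.353, 1.633, -0, 1.155, -0.002], TCP at [267.228, 564.993, 206.081] pointing down, gripper open.
Joint ranges: [-2.63, 2.63], [-0.92, 2.1], [0.06, 2.66], [-1.3, 4.44], [0, 2.69], [-3.02, 3.02]. Speed limits (rad/s): [2.22, 2.22, 2.79, 3.14, 3.14, 3.14].

## Interface

Orientations are given as [roll, pitch, yaw] about the fixed x, y, z axes, in that order (R = Rz(yaw) Ry(pitch) Rx(roll)).
In Python, from rig import r, vision, order gives the robot as it stands. The module is installed in compiled form; this text tells all that it offers.
- The arm moves only by the tool step_arm, never from a script. Its argument "rows" is a list of rows, each a list of 7 numbers: the shift along the world's x, y, z in mm, then the turn, a rotation vector about the world's x, y, z in rad, then the finger opening in mm, from 0 to 85.4. A call has exactly 8 rows; each row is the pose to reach, as a shift and turn from the pose measured when the call began; what a row does not reach only later rows make up. A row lasts 1/8 s, in which the tool goes at most 62.5 mm and 10.7 degrees, less where a joint would pass 70% of its speed; a pose out of reach is approached as far as the arm can. A call with a gripper value outside its range is refused whole. The fingers move at their own pace and stop on an object; "force" is the grip in N (left out, the last holds). Time passes only in rows, so rows that repeat a pose let the fingers close, or fill a call up. It gives the time, the measured TCP pose, the force and the opening at its end, in the units of the state.
- r.sense(): the state, without advancing time (a new reading comes with each control period).
- vision.grab_frame(name): name is "scene" or "side" or "wrist"; returns (picture, depth): 400x640x3 uint8, red, green, blue; 400x640 float32, mm along the optical axis (not along the pixel's ray), 0 where there is no reading.
- vision.camera_info(name): a dict with "K" (3x3 intrinsics, pixels), "origin" and "attitude" of the camera in the world; the wrist camera has in their place "tool_from_camera" (4x4, takes a point from camera to tool coordinates, whose origin is the TCP and whose axes are the tool frame's). Camera axes: x right, y down, z forward; pixel columns grow to the right and rows downward; lengths in mm; the calibration is good to about 2 mm. The wrist camera is an equidistant fisheye: a pixel r from the principal point sees the ray r / f radians off the axis. A picture is of the moment at which its call begins: read the wrist's pose just before it. camera_info takes no time and is no camera call.
- order.sign_off(): hands the job in, once; it reports no verdict.
The state is a dict: "clock": time; "qpos": joint angles; "qvel": joint speeds; "joint_efforts": joint torques, N m; "eef_pos": TCP position; "tcp_rot": TCP orientation; "contact_force": force on the tool from outside, world axes, zero at the start; "wrist_torque": the same for the moment, N m; "opening": opening from 0.0 (shut) to 1.0 (fully open).
Only numpy, scipy, OpenCV 4.12 (cv2) and the standard library are available. Lean on these libraries where they do the work, as an engineer would, in place of code of your own. Each camera call takes 0.05 s, during which the arm holds its last target.

## Working session

There is one attempt and no reset: what is moved stays moved. The work goes in short steps, Python scripts to look and compute and a tool call to move; the robot and the scene stay as the last step left them, time stands still between calls to the robot, and variables do not carry over. Pictures are saved under pics/ and viewed, and the job is handed in when it is done.

Besides the shell and the picture viewer there is one more tool, called after ">>>" by a JSON object that holds its "method" and its "body", one argument or row to a line. step_arm: Moves the arm, as the interface text tells. Its arguments: {"type":"object","properties":{"rows":{"type":"array"},"force":{"type":"number"}},"required":["rows"]}

```bash
mkdir -p pics; python3 - <<'E'
from rig import r,vision,order
import cv2,numpy as np
print(r.sense(), r.grip_point_offset)
for n in ["scene","side","wrist"]:
    im,d=vision.grab_frame(n); cv2.imwrite(f"pics/{n}0.png",im[:,:,::-1]); np.save(f"pics/{n}0_d.npy",d); np.save(f"pics/{n}0.npy",im)
    print(n,vision.camera_info(n))
E
```

```text
{'clock': 0.0, 'qpos': array([ 1.12660591e+00,  3.53656333e-01,  1.63415077e+00, -6.60136265e-06,
        1.15520184e+00, -2.37832134e-03]), 'qvel': array([-0.0009828 , -0.00020092,  0.0008599 , -0.002075  , -0.00217272,
       -0.00023707]), 'joint_efforts': array([-2.67059058e-04, -6.05249262e+01, -3.42072558e+01,  1.66301502e-04,
        9.54309973e-03,  5.34211915e-05]), 'eef_pos': array([267.00143979, 564.51909339, 205.34947922]), 'tcp_rot': array([-3.13970943,  1.56938002, -2.01072252]), 'contact_force': array([ 0.75253634,  0.36626639, -0.99153091]), 'wrist_torque': array([0.00176971, 0.04317511, 0.03192746]), 'opening': 1.0012638783107477} -18.700000000000003
scene {'K': array([[382.64834396,   0.        , 318.13454294],
       [  0.        , 382.64834396, 202.46078881],
       [  0.        ,   0.        ,   1.        ]]), 'origin': array([806.34054775, 403.14006792, 724.68469167]), 'attitude': array([-2.53260097,  0.00393703,  2.46581187])}
side {'K': array([[465.12765664,   0.        , 321.02885896],
       [  0.        , 465.12765664, 193.2433646 ],
       [  0.        ,   0.        ,   1.        ]]), 'origin': array([418.01179952, 838.33423243, 701.50280457]), 'attitude': array([-2.22281862,  0.00447814, -2.98689391])}
wrist {'K': array([[309.70691629,   0.        , 321.31738589],
       [  0.        , 309.70691629, 201.17877951],
       [  0.        ,   0.        ,   1.        ]]), 'tool_from_camera': array([[-3.91119314e-04, -2.81000067e-01,  9.59707669e-01,
        -1.68354781e+02],
       [ 1.02839120e-03, -9.59707348e-01, -2.80999554e-01,
         7.19278498e+01],
       [ 9.99999395e-01,  8.77050566e-04,  6.64338075e-04,
         5.43346463e-01],
       [ 0.00000000e+00,  0.00000000e+00,  0.00000000e+00,
         1.00000000e+00]])}
```

View pics/scene0.png

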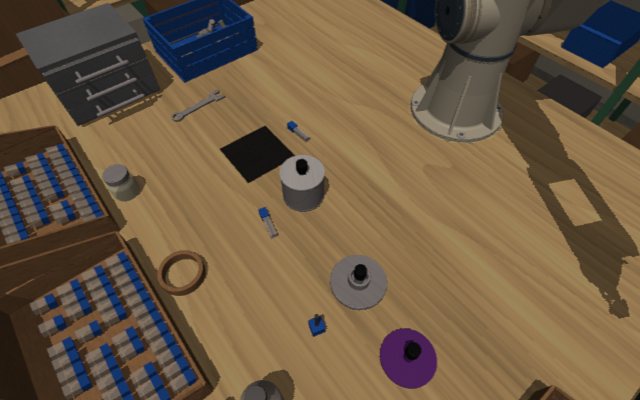

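View pics/side0.png

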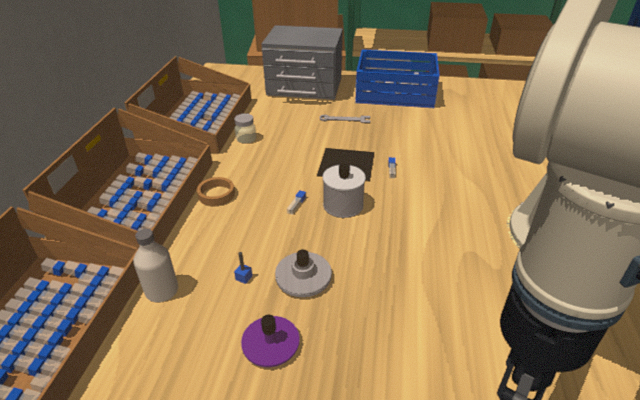

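View pics/wrist0.png

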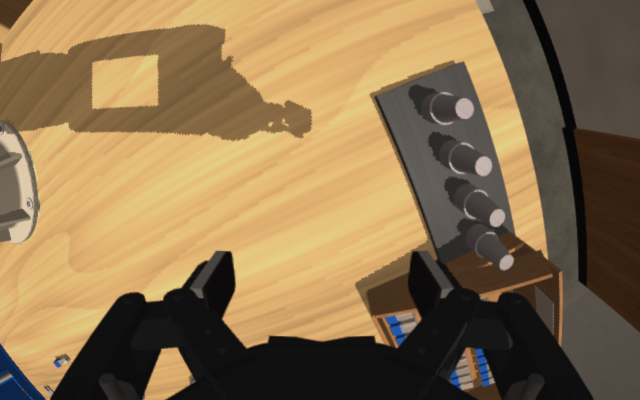

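The scene picture shows the black mat at (256,153), the tin with its cover and knob at (302,167), and the grey nested lids with their knob at (360,272). The candidates for inner_knob are the grey pair (360,272) and the purple look-alike (412,350), so I choose the grey pair. For the cover knob there is only the tin at (302,167); the jar at (120,180) and the bottle have no such knob. Next I'll measure using depth and contours, and check the choice in a crop.

```bash
cat > h.py <<'E'
import numpy as np,cv2
from scipy.spatial.transform import Rotation as R
from rig import r,vision,order
def cam(n):
    c=vision.camera_info(n); return c["K"],c["origin"],R.from_euler('xyz',c["attitude"]).as_matrix()
def pts(n,d):
    K,o,A=cam(n); v,u=np.mgrid[0:d.shape[0],0:d.shape[1]]
    P=np.stack([(u-K[0,2])/K[0,0]*d,(v-K[1,2])/K[1,1]*d,d],-1)
    W=P@A.T+o; W[d<=0]=np.nan; return W
def onz(n,u,v,z):
    K,o,A=cam(n); q=A@np.array([(u-K[0,2])/K[0,0],(v-K[1,2])/K[1,1],1]); return o+q*(z-o[2])/q[2]
def circ(xy):
    hull=cv2.convexHull(xy.astype(np.float32))[:,0]
    c,rad=cv2.minEnclosingCircle(hull)
    A=np.c_[2*hull,np.ones(len(hull))]; s=np.linalg.lstsq(A,(hull**2).sum(1),rcond=None)[0]
    return np.round(c,1),round(rad,1),np.round(s[:2],1),round(float(np.sqrt(s[2]+s[0]**2+s[1]**2)),1)
E
python3 - <<'E'
from h import *
for n,boxes in [("scene",dict(tin=(275,150,330,215),lid=(325,250,392,312),pur=(375,325,440,392),mat=(215,122,298,185))),("side",dict(tin=(320,160,370,218),lid=(270,245,336,300),pur=(238,310,305,368),mat=(315,145,378,182)))]:
    im=np.load(f"pics/{n}0.npy");d=np.load(f"pics/{n}0_d.npy");W=pts(n,d)
    for k,(a,b,c,e) in boxes.items():
        w=W[b:e,a:c].reshape(-1,3);g=im[b:e,a:c].reshape(-1,3).astype(int)
        ok=~np.isnan(w[:,0]); w=w[ok];g=g[ok]; z=w[:,2]
        h,ed=np.histogram(z,bins=np.arange(-10,125,4)); print(n,k,"zhist",[(int(ed[i]),int(h[i])) for i in range(len(h)) if h[i]>8])
        if k=="mat":
            m=(g.max(1)<45)&(z<15); rr=cv2.minAreaRect(w[m][:,:2].astype(np.float32)); print(rr)
        else:
            lo,hi={"tin":(79,90),"lid":(13,27),"pur":(10,30)}[k]
            m=(z>lo)&(z<hi); print("disc",circ(w[m][:,:2]),np.median(z[m]))
            lo={"tin":105,"lid":64,"pur":58}[k]
            m=(z>lo)&(z<125)&(g.max(1)<70); print("knobtop",w[m].mean(0),z[m].max(),m.sum(), circ(w[m][:,:2]))
im=np.load("pics/scene0.npy")[120:400,200:460,::-1]; cv2.imwrite("pics/crop0.png",cv2.resize(im,None,fx=2.1,fy=2.1,interpolation=cv2.INTER_CUBIC))
E
```

```text
scene tin zhist [(-6, 58), (-2, 1100), (2, 323), (6, 60), (10, 34), (14, 44), (18, 36), (22, 46), (26, 38), (30, 41), (34, 40), (38, 38), (42, 51), (46, 44), (50, 43), (54, 45), (58, 54), (62, 35), (66, 49), (70, 53), (74, 37), (78, 61), (82, 1022), (86, 45), (94, 13), (98, 15), (102, 15), (106, 17), (110, 88)]
disc (array([505.8, -33. ]), 50.1, array([505.4, -32.6]), 48.9) 84.0657377803501
knobtop [506.76796966 -30.52213232 111.31046485] 114.41313073771482 104 (array([505.2, -32.1]), 13.5, array([505.6, -32.1]), 12.5)
scene lid zhist [(-6, 71), (-2, 1484), (2, 124), (10, 37), (14, 66), (18, 1457), (22, 480), (26, 29), (30, 27), (34, 30), (38, 47), (42, 98), (46, 9), (50, 12), (54, 14), (58, 14), (62, 9), (66, 31), (70, 90)]
disc (array([555.5, 213.3]), 56.4, array([556. , 213.1]), 55.8) 21.06047243102597
knobtop [557.4403736  214.03660335  70.53042511] 73.5209979033882 127 (array([556.3, 213.5]), 11.8, array([556.4, 213.4]), 11.3)
scene pur zhist [(-6, 68), (-2, 1459), (2, 121), (10, 29), (14, 1833), (18, 575), (22, 11), (46, 10), (50, 11), (54, 12), (62, 15), (66, 40), (70, 133)]
d
[... 1298 characters left out ...]
578987 216.91833981  69.27170796] 73.51137868164619 92 (array([554.2, 214.1]), 12.4, array([554.5, 215. ]), 10.8)
side pur zhist [(-6, 234), (-2, 1263), (2, 14), (10, 103), (14, 1796), (18, 134), (22, 14), (26, 18), (30, 15), (34, 11), (38, 11), (46, 23), (50, 19), (54, 19), (58, 22), (62, 22), (66, 76), (70, 69)]
disc (array([581.8, 374.7]), 50.9, array([581.7, 374.6]), 50.1) 16.274147856023205
knobtop [580.95708766 377.96370058  68.00820199] 72.65640868026287 176 (array([581.4, 375.2]), 12.2, array([581.7, 375.7]), 11.6)
side mat zhist [(-6, 211), (-2, 999), (2, 498), (78, 99), (82, 363), (86, 15), (90, 12), (94, 18), (98, 14), (102, 17), (106, 29), (110, 47)]
((0.0, 0.0), (0.0, 0.0), 0.0)
```

View pics/crop0.png

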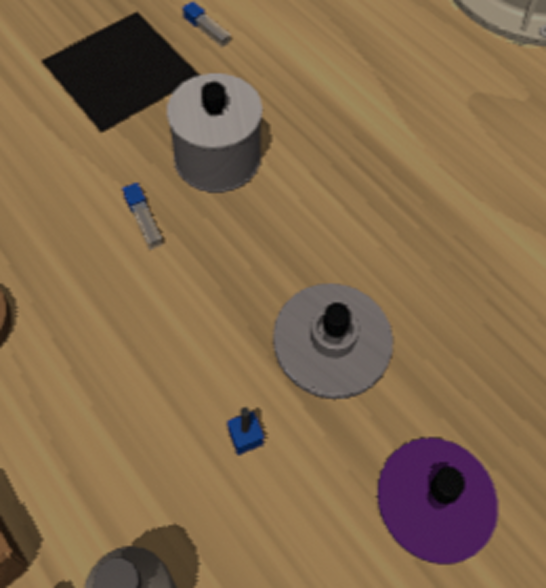

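The crop confirms it. The grey pair with steel collar and black knob is at crop (335,320), the purple decoy at (445,485), and the tin's cover knob at (213,97). Heights (84, 112, 21 and 71 mm) and diameters (98, 112) match the description. The tin is at about (504.5,-32), the lids at (555.3,213.8) and the mat at (518,-210).

>>> {"method": "step_arm", "body": {
  "rows": [
    [15, -35, 0, 0, 0, 0, 85],
    [37, -95, 0, 0, 0, 0, 85],
    [60, -150, 0, 0, 0, 0, 85],
    [82, -205, 0, 0, 0, 0, 85],
    [104, -260, 0, 0, 0, 0, 85],
    [126, -315, 0, 0, 0, 0, 85],
    [148, -370, 0, 0, 0, 0, 85],
    [165, -415, 0, 0, 0, 0, 85]
  ],
  "force": 50
}}

```text
clock: 1.15
eef_pos: [432.5, 147.6, 205.6]
tcp_rot: [-2.872, 1.57, -1.744]
contact_force: [-0.1, 1.6, 0.0]
opening: 0.999
```

```bash
python3 - <<'E'
from h import *
s=r.sense(); M=R.from_euler('xyz',s["tcp_rot"]).as_matrix(); print(s["clock"],s["eef_pos"],s["qpos"],s["contact_force"]); print(M.round(4))
E
```

```text
1.15 [432.47643652 147.5584398  205.60270167] [ 3.26259176e-01  8.81826665e-02  1.97786858e+00 -1.03479631e-03
  1.07603828e+00 -8.01607070e-01] [-0.06019566  1.64371236  0.04140971]
[[-2.000e-04 -9.037e-01  4.281e-01]
 [-1.000e-03  4.281e-01  9.037e-01]
 [-1.000e+00 -3.000e-04 -1.000e-03]]
```

>>> {"method": "step_arm", "body": {
  "rows": [
    [12, -30, 0, 0, 0, 0, 85],
    [26, -65, 0, 0, 0, 0, 85],
    [42, -105, -5, 0, 0, 0, 85],
    [58, -145, -15, 0, 0, 0, 85],
    [68, -170, -25, 0, 0, 0, 85],
    [72, -180, -35, 0, 0, 0, 85],
    [72, -180, -40, 0, 0, 0, 85],
    [72, -180, -40, 0, 0, 0, 85]
  ]
}}

```text
clock: 2.15
eef_pos: [503.8, -31.6, 165.2]
tcp_rot: [2.493, 1.569, -2.661]
contact_force: [0.6, -0.5, -0.1]
opening: 0.994
```

```bash
cat >> h.py <<'E'
def wproj(P,s):
    c=vision.camera_info("wrist");K=c["K"];T=c["tool_from_camera"]
    M=R.from_euler('xyz',s["tcp_rot"]).as_matrix()
    t=M.T@(np.array(P,float)-s["eef_pos"]); q=T[:3,:3].T@(t-T[:3,3])
    th=np.arctan2(np.hypot(q[0],q[1]),q[2]); ph=np.arctan2(q[1],q[0])
    return K[0,2]+K[0,0]*th*np.cos(ph),K[1,2]+K[1,1]*th*np.sin(ph)
E
python3 - <<'E'
from h import *
s=r.sense(); im,d=vision.grab_frame("wrist"); print(s["eef_pos"],s["contact_force"])
im=im[:,:,::-1].copy()
for P,c in [((504.5,-32.2,112),(0,0,255)),((504.5,-32.2,99),(0,255,0)),(tuple(s["eef_pos"]),(255,0,0))]:
    u,v=wproj(P,s); print(P,u,v); cv2.circle(im,(int(round(u)),int(round(v))),2,c,-1)
for a in np.linspace(0,2*np.pi,72):
    u,v=wproj((504.5+49*np.cos(a),-32.2+49*np.sin(a),84),s); 
    if 0<u<640 and 0<v<400: cv2.circle(im,(int(round(u)),int(round(v))),1,(0,255,255),-1)
cv2.imwrite("pics/w1.png",im)
E
```

```text
[503.78816531 -31.58461509 165.16865662] [ 0.60665823 -0.51837763 -0.14538181]
(504.5, -32.2, 112) 320.1332598322525 211.40500536627553
(504.5, -32.2, 99) 320.2069138335258 206.29576289147624
(np.float64(503.78816531155655), np.float64(-31.584615085882415), np.float64(165.16865661973662)) 320.15868693373716 238.01134211233523
```

View pics/w1.png

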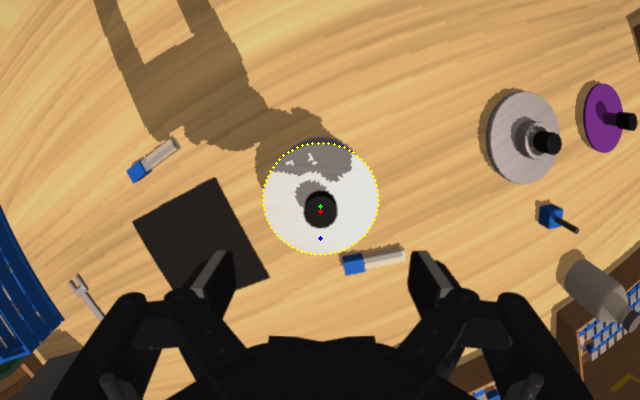

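The wrist view puts the predicted cover circle and knob (320,210) right on the real ones, so the estimate agrees to about 1 mm. Descending to grip.

>>> {"method": "step_arm", "body": {
  "rows": [
    [0.5, -0.5, -15, 0, 0, 0, 85],
    [0.5, -0.5, -35, 0, 0, 0, 85],
    [0.5, -0.5, -55, 0, 0, 0, 80],
    [0.5, -0.5, -68, 0, 0, 0, 70],
    [0.5, -0.5, -75, 0, 0, 0, 60],
    [0.5, -0.5, -75, 0, 0, 0, 50],
    [0.5, -0.5, -75, 0, 0, 0, 40],
    [0.5, -0.5, -75, 0, 0, 0, 32]
  ],
  "force": 40
}}

```text
clock: 3.2
eef_pos: [505.0, -32.0, 91.1]
tcp_rot: [-2.226, 1.57, -1.096]
contact_force: [0.0, -0.7, 0.3]
opening: 0.371
```

>>> {"method": "step_arm", "body": {
  "rows": [
    [0, 0, 0, 0, 0, 0, 30],
    [0, 0, 0, 0, 0, 0, 27],
    [0, 0, 0, 0, 0, 0, 25],
    [0, 0, 0, 0, 0, 0, 22],
    [0, 0, 0, 0, 0, 0, 18],
    [0, 0, 0, 0, 0, 0, 15],
    [0, 0, 0, 0, 0, 0, 15],
    [0, 0, 0, 0, 0, 0, 15]
  ]
}}

```text
clock: 4.2
eef_pos: [505.0, -32.1, 91.1]
tcp_rot: [-2.235, 1.57, -1.106]
contact_force: [0.0, -0.4, -0.8]
opening: 0.179
```

```bash
python3 - <<'E'
from h import *
s=r.sense(); print(s["eef_pos"],s["contact_force"],s["opening"]*85.4)
im,d=vision.grab_frame("side"); cv2.imwrite("pics/s2.png",cv2.resize(im[120:240,270:420,::-1],None,fx=4,fy=4))
E
```

```text
[505.02748165 -32.06675536  91.12080088] [ 0.01210554 -0.36910655 -0.8159055 ] 15.249528260290028
```

View pics/s2.png

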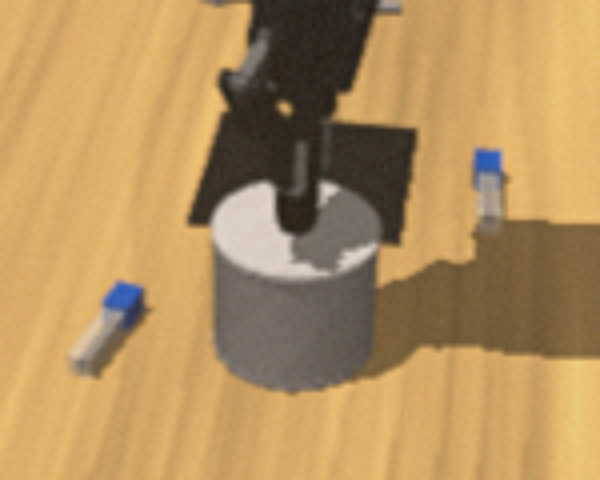

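```bash
python3 - <<'E'
from h import *
im,d=vision.grab_frame("wrist"); cv2.imwrite("pics/w3.png",cv2.resize(im[100:400,170:470,::-1],None,fx=2,fy=2,interpolation=cv2.INTER_CUBIC)); print(r.sense()["opening"],wproj((504.5,-32.2,112),r.sense()))
im,d=vision.grab_frame("scene"); cv2.imwrite("pics/c3.png",cv2.resize(im[90:240,230:400,::-1],None,fx=4,fy=4,interpolation=cv2.INTER_CUBIC))
E
```

```text
0.17896834150709584 (np.float64(319.32454783959764), np.float64(252.75608977831305))
```

View pics/w3.png

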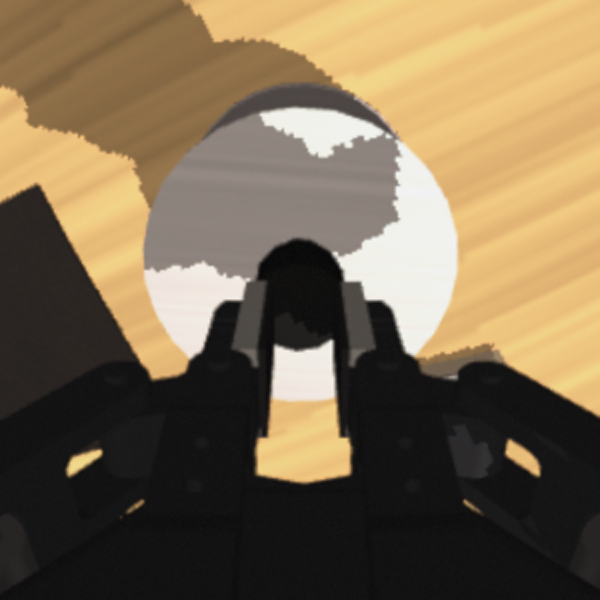

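View pics/c3.png

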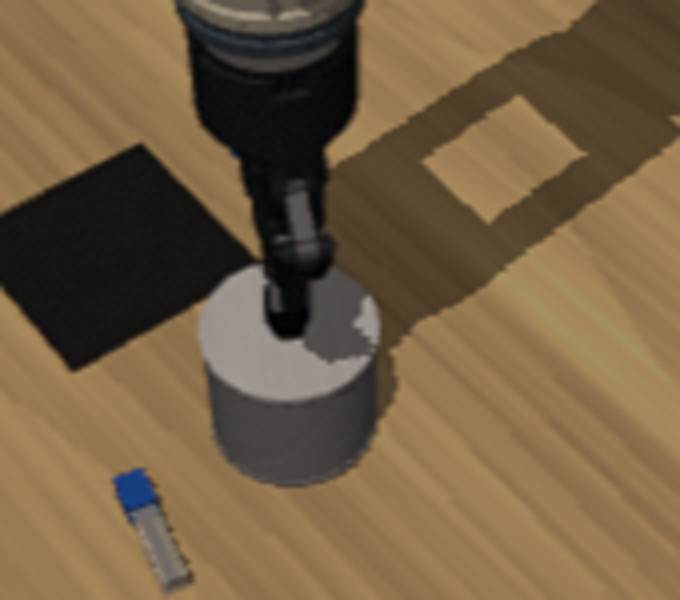

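The pads appear to touch the knob in the wrist view, at crop (265,310) and (345,310). But the opening reading simply followed the command, so I'll command further closed and see whether it stalls.

>>> {"method": "step_arm", "body": {
  "rows": [
    [0, 0, 0, 0, 0, 0, 8],
    [0, 0, 0, 0, 0, 0, 4],
    [0, 0, 0, 0, 0, 0, 0],
    [0, 0, 0, 0, 0, 0, 0],
    [0, 0, 0, 0, 0, 0, 0],
    [0, 0, 0, 0, 0, 0, 0],
    [0, 0, 0, 0, 0, 0, 0],
    [0, 0, 0, 0, 0, 0, 0]
  ]
}}

```text
clock: 5.35
eef_pos: [505.0, -32.1, 91.1]
tcp_rot: [-2.188, 1.57, -1.059]
contact_force: [0.2, 0.1, 0.7]
opening: 0.001
```

```bash
python3 - <<'E'
from h import *
im,d=vision.grab_frame("wrist"); cv2.imwrite("pics/w4.png",cv2.resize(im[100:400,170:470,::-1],None,fx=2,fy=2,interpolation=cv2.INTER_CUBIC)); print(r.sense()["opening"]*85.4)
E
```

```text
0.002814081791056003
```

View pics/w4.png

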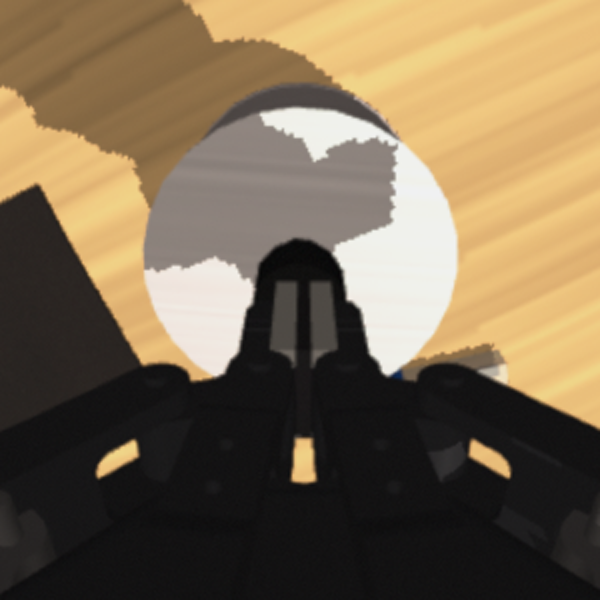

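```bash
python3 - <<'E'
from h import *
s=r.sense()
im,d=vision.grab_frame("wrist"); im=im[:,:,::-1].copy()
c=vision.camera_info("wrist");K=c["K"];T=c["tool_from_camera"];M=R.from_euler('xyz',s["tcp_rot"]).as_matrix()
v,u=np.mgrid[0:400,0:640]; x=(u-K[0,2])/K[0,0]; y=(v-K[1,2])/K[1,1]; th=np.hypot(x,y)+1e-9
k=np.tan(th)*d/th
P=np.stack([x*k,y*k,d],-1); t=P@T[:3,:3].T+T[:3,3]; W=t@M.T+s["eef_pos"]
for (uu,vv) in [(320,222),(320,230),(320,238),(312,250),(330,250),(312,260),(330,260),(312,275),(320,260),(320,150),(320,147),(260,200),(380,200)]:
    print((uu,vv),im[vv,uu],"world",W[vv,uu].round(1),"tool",t[vv,uu].round(1))
for a in np.linspace(0,2*np.pi,72):
    a,b=wproj((504.5+49*np.cos(a),-32.2+49*np.sin(a),84),s); cv2.circle(im,(int(round(a)),int(round(b))),1,(0,255,255),-1)
a,b=wproj(s["eef_pos"],s); print(a,b)
cv2.imwrite("pics/w5.png",cv2.resize(im[100:400,170:470],None,fx=2,fy=2,interpolation=cv2.INTER_CUBIC))
for n in("scene","side"):
    im,d=vision.grab_frame(n); W=pts(n,d).reshape(-1,3); g=im.reshape(-1,3)
    m=(abs(W[:,0]-505)<65)&(abs(W[:,1]+32)<65)&(W[:,2]>79)&(W[:,2]<90); print(n,circ(W[m][:,:2]),np.median(W[m][:,2]))
E
```

```text
(320, 222) [11 11 11] world [493.8 -26.8  97.3] tool [-6.2 12.4 -0.1]
(320, 230) [10 10 10] world [493.7 -26.7 109.8] tool [-18.7  12.5  -0. ]
(320, 238) [15 16 16] world [496.9 -28.2 112.1] tool [-21.   9.  -0.]
(312, 250) [69 74 78] world [493.  -30.3 132.1] tool [-41.   11.6  -3.6]
(330, 250) [69 74 79] world [496.6 -23.  132. ] tool [-40.9  11.5   4.6]
(312, 260) [69 74 79] world [493.6 -30.3 141.1] tool [-49.9  11.1  -3.3]
(330, 260) [69 74 79] world [496.7 -23.3 141.5] tool [-50.4  11.3   4.3]
(312, 275) [ 88  95 101] world [493.4 -29.8 154.6] tool [-63.5  11.4  -3. ]
(320, 260) [16 17 17] world [494.8 -27.1 141.5] tool [-50.4  11.3   0.1]
(320, 150) [69 71 77] world [461.9 -11.9  57. ] tool [34.  47.6 -0.2]
(320, 147) [68 71 77] world [461.5 -11.8  42.8] tool [48.3 48.  -0.3]
(260, 200) [123 130 139] world [470.5 -55.5  83.9] tool [  7.2  21.2 -36. ]
(380, 200) [235 241 240] world [500.8   9.3  84.7] tool [ 6.4 21.5 35.5]
320.15814530636294 238.01058564827397
scene (array([505.1, -32.4]), 49.8, array([505.3, -32.5]), 48.8) 84.1387194429293
side (array([503.5, -31.4]), 50.7, array([502.8, -31.4]), 49.2) 82.9741708015207
```

View pics/w5.png

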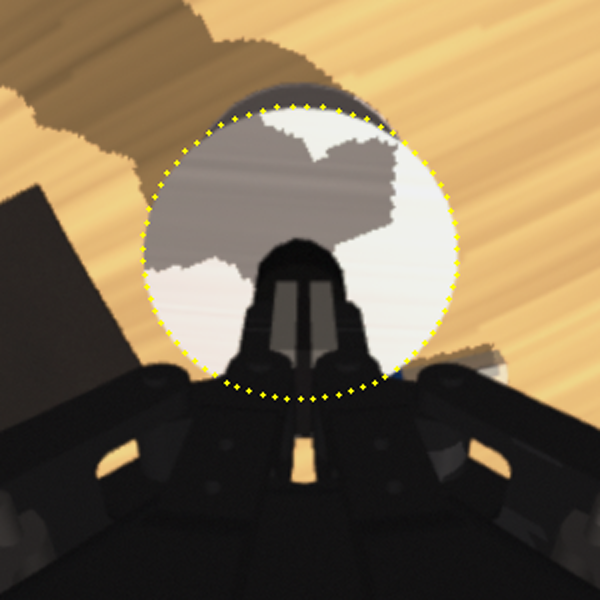

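```bash
python3 - <<'E'
from h import *
s=r.sense()
im,d=vision.grab_frame("wrist")
c=vision.camera_info("wrist");K=c["K"];T=c["tool_from_camera"]
v,u=np.mgrid[0:400,0:640]; x=(u-K[0,2])/K[0,0]; y=(v-K[1,2])/K[1,1]; th=np.hypot(x,y)+1e-9
k=np.tan(th)*d/th
t=np.stack([x*k,y*k,d],-1)@T[:3,:3].T+T[:3,3]
for uu in (305,311,330,320):
    print(uu,[(vv,t[vv,uu].round(1).tolist()) for vv in range(226,290,3)])
E
```

```text
305 [(226, [-4.8, 9.4, -8.6]), (229, [-12.2, 10.5, -8.2]), (232, [-16.9, 10.6, -7.9]), (235, [-20.8, 10.6, -7.7]), (238, [-21.5, 9.2, -7.7]), (241, [-22.2, 7.8, -7.7]), (244, [-20.6, 5.4, -7.8]), (247, [-20.8, 3.7, -7.9]), (250, [-32.5, 7.5, -7.2]), (253, [-34.3, 6.8, -7.2]), (256, [-39.9, 8.0, -6.9]), (259, [-41.1, 7.0, -6.8]), (262, [-45.1, 7.5, -6.6]), (265, [-46.3, 6.6, -6.6]), (268, [-58.3, 11.7, -5.9]), (271, [-61.2, 11.9, -5.8]), (274, [-62.1, 11.1, -5.7]), (277, [-70.1, 14.4, -5.3]), (280, [-71.2, 13.7, -5.3]), (283, [-72.1, 13.0, -5.2]), (286, [-73.4, 12.6, -5.2]), (289, [-74.9, 12.2, -5.1])]
311 [(226, [-9.9, 11.4, -5.0]), (229, [-14.3, 11.3, -4.8]), (232, [-20.0, 11.9, -4.7]), (235, [-21.1, 10.7, -4.6]), (238, [-20.7, 8.8, -4.7]), (241, [-29.4, 10.9, -4.4]), (244, [-35.2, 12.0, -4.2]), (247, [-37.0, 11.2, -4.1]), (250, [-40.7, 11.4, -4.0]), (253, [-43.1, 11.1, -4.0]), (256, [-47.9, 11.9, -3.8]), (259, [-50.2, 11.6, -3.7]), (262, [-53.5, 12.0, -3.6]), (265, [-54.8, 11.2, -3.6]), (268, [-57.7, 11.4, -3.5]), (271, [-60.4, 11.5, -3.4]), (274, [-63.3, 11.8, -3.4]), (277, [-65.6
[... 623 characters left out ...]
[-67.5, 11.6, 3.9]), (283, [-70.9, 12.3, 3.8]), (286, [-72.8, 12.2, 3.8]), (289, [-75.5, 12.6, 3.7])]
320 [(226, [-13.2, 12.7, -0.0]), (229, [-17.5, 12.6, -0.0]), (232, [-20.9, 12.3, -0.0]), (235, [-21.9, 11.0, -0.0]), (238, [-20.9, 9.0, -0.0]), (241, [-30.0, 11.2, 0.0]), (244, [-33.7, 11.3, 0.0]), (247, [-37.1, 11.3, 0.0]), (250, [-39.0, 10.6, 0.1]), (253, [-43.7, 11.4, 0.1]), (256, [-47.6, 11.8, 0.1]), (259, [-49.4, 11.3, 0.1]), (262, [-52.8, 11.6, 0.1]), (265, [-55.3, 11.5, 0.1]), (268, [-57.5, 11.3, 0.1]), (271, [-60.3, 11.5, 0.1]), (274, [-62.4, 11.2, 0.1]), (277, [-62.8, 10.1, 0.1]), (280, [-63.4, 9.1, 0.1]), (283, [-63.0, 7.5, 0.1]), (286, [-62.7, 5.9, 0.1]), (289, [-62.8, 4.5, 0.1])]
```

Important finding: the jaws closed completely at z=91 without touching the knob. By wrist depth, the pads span tool x of about -29 to -63, so the real fingertips sit about 28 mm behind the reported TCP. The tips were at z≈120, above the knob top at 112. Nothing moved (the disc is still at (505,-32)), so I'll reopen and go about 30 mm lower, checking before I close.

>>> {"method": "step_arm", "body": {
  "rows": [
    [0, 0, 0, 0, 0, 0, 20],
    [0, 0, 0, 0, 0, 0, 40],
    [0, 0, 0, 0, 0, 0, 60],
    [0, 0, 0, 0, 0, 0, 60],
    [0, 0, 0, 0, 0, 0, 60],
    [0, 0, -5, 0, 0, 0, 60],
    [0, 0, -10, 0, 0, 0, 60],
    [0, 0, -15, 0, 0, 0, 60]
  ]
}}

```text
clock: 6.6
eef_pos: [504.9, -32.0, 75.6]
tcp_rot: [-2.62, 1.57, -1.491]
contact_force: [-1.2, 0.3, -0.2]
opening: 0.705
```

```bash
cat >> h.py <<'E'
def wpts(d,s):
    c=vision.camera_info("wrist");K=c["K"];T=c["tool_from_camera"]
    v,u=np.mgrid[0:400,0:640]; x=(u-K[0,2])/K[0,0]; y=(v-K[1,2])/K[1,1]; th=np.hypot(x,y)+1e-9
    k=np.tan(th)*d/th
    t=np.stack([x*k,y*k,d],-1)@T[:3,:3].T+T[:3,3]
    W=t@R.from_euler('xyz',s["tcp_rot"]).as_matrix().T+s["eef_pos"]
    return t,W
E
python3 - <<'E'
from h import *
s=r.sense(); im,d=vision.grab_frame("wrist"); t,W=wpts(d,s); print(s["eef_pos"],s["opening"]*85.4,s["contact_force"])
m=(abs(t[...,1])<14)&(abs(t[...,2])>22)&(abs(t[...,2])<45)&(t[...,0]<-15)&(im.max(2)<140)
for sg in(-1,1):
    mm=m&(np.sign(t[...,2])==sg); p=t[mm]; print(sg,len(p),np.percentile(p[:,0],[50,90,97,99.5,100]).round(1), p[p[:,0]>np.percentile(p[:,0],97)].mean(0).round(1))
cv2.imwrite("pics/w6.png",cv2.resize(im[100:400,170:470,::-1],None,fx=2,fy=2,interpolation=cv2.INTER_CUBIC))
im,d=vision.grab_frame("side"); cv2.imwrite("pics/s6.png",cv2.resize(im[90:240,260:430,::-1],None,fx=4,fy=4,interpolation=cv2.INTER_CUBIC))
E
```

```text
[504.87887971 -32.0395383   75.58809711] 60.17773201835869 [-1.17705452  0.26488104 -0.17783746]
-1 4180 [-78.3 -45.2 -37.8 -33.  -30.8] [-35.1   3.3 -30.2]
1 4026 [-77.9 -44.9 -37.4 -32.7 -29.9] [-35.    2.9  31.6]
```

View pics/w6.png

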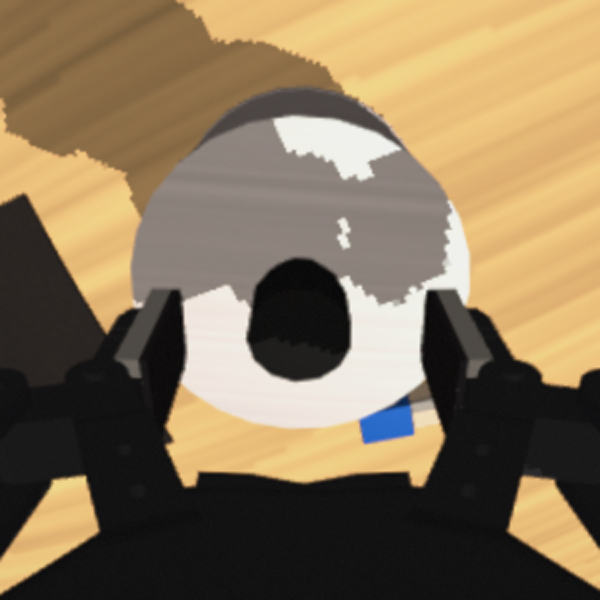

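View pics/s6.png

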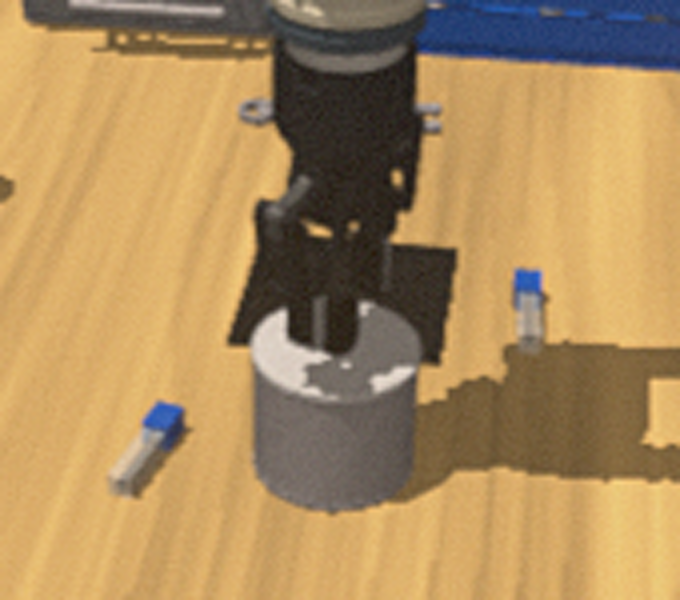

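The wrist view shows open pads on either side of the knob, their tips at crop y≈290. Depth puts the tips at tool x≈-33 at this opening, which agrees with the corrected offset. I'll descend 15 mm more and close.

>>> {"method": "step_arm", "body": {
  "rows": [
    [0, 0, -8, 0, 0, 0, 60],
    [0, 0, -15, 0, 0, 0, 60],
    [0, 0, -15, 0, 0, 0, 50],
    [0, 0, -15, 0, 0, 0, 35],
    [0, 0, -15, 0, 0, 0, 20],
    [0, 0, -15, 0, 0, 0, 10],
    [0, 0, -15, 0, 0, 0, 10],
    [0, 0, -15, 0, 0, 0, 10]
  ]
}}

```text
clock: 7.7
eef_pos: [504.7, -32.0, 60.7]
tcp_rot: [-3.142, 1.57, -2.012]
contact_force: [-1.6, -0.3, 5.9]
opening: 0.29
```

```bash
python3 - <<'E'
from h import *
s=r.sense(); im,d=vision.grab_frame("wrist"); print(s["eef_pos"],s["opening"]*85.4,s["contact_force"])
cv2.imwrite("pics/w7.png",cv2.resize(im[100:400,170:470,::-1],None,fx=2,fy=2,interpolation=cv2.INTER_CUBIC))
E
```

```text
[504.70106963 -32.02978638  60.6803252 ] 24.756201917678098 [-1.61114074 -0.30703693  5.87697842]
```

View pics/w7.png

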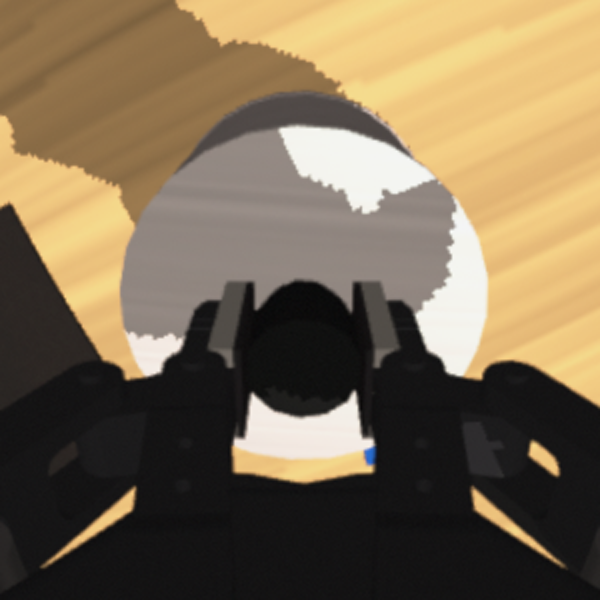

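The knob is gripped: it stalled at about 25 mm. Lift.

>>> {"method": "step_arm", "body": {
  "rows": [
    [0, 0, 1, 0, 0, 0, 5],
    [0, 0, 3, 0, 0, 0, 5],
    [0, 0, 6, 0, 0, 0, 5],
    [0, 0, 12, 0, 0, 0, 5],
    [0, 0, 20, 0, 0, 0, 5],
    [0, 0, 28, 0, 0, 0, 5],
    [0, 0, 35, 0, 0, 0, 5],
    [0, 0, 40, 0, 0, 0, 5]
  ],
  "force": 50
}}

```text
clock: 8.75
eef_pos: [504.9, -32.0, 101.3]
tcp_rot: [-2.512, 1.57, -1.383]
contact_force: [0.2, -0.2, -1.5]
opening: 0.288
```

```bash
python3 - <<'E'
from h import *
s=r.sense(); im,d=vision.grab_frame("side"); print(s["eef_pos"],s["opening"]*85.4,s["contact_force"])
cv2.imwrite("pics/s8.png",cv2.resize(im[90:240,260:430,::-1],None,fx=4,fy=4,interpolation=cv2.INTER_CUBIC))
E
```

```text
[504.87159402 -32.03270417 101.29901823] 24.625851669797978 [ 0.2321659  -0.15801573 -1.51453407]
```

View pics/s8.png

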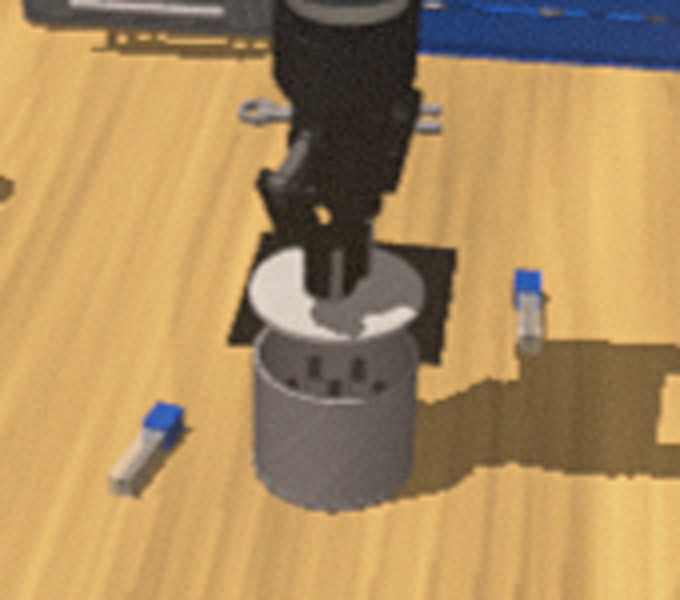

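The cover is up and level, and the tin is open with end mills visible. Move to the mat.

>>> {"method": "step_arm", "body": {
  "rows": [
    [1, -10, 3, 0, 0, 0, 5],
    [3, -32, 3, 0, 0, 0, 5],
    [5, -62, 3, 0, 0, 0, 5],
    [7, -95, 3, 0, 0, 0, 5],
    [9, -128, 3, 0, 0, 0, 5],
    [11, -155, 3, 0, 0, 0, 5],
    [13, -172, 0, 0, 0, 0, 5],
    [13, -178, -5, 0, 0, 0, 5]
  ]
}}

```text
clock: 9.8
eef_pos: [518.2, -211.0, 96.4]
tcp_rot: [-1.895, 1.57, -0.767]
contact_force: [-0.6, 0.5, -0.4]
opening: 0.289
```

>>> {"method": "step_arm", "body": {
  "rows": [
    [0, 0, -10, 0, 0, 0, 5],
    [0, 0, -25, 0, 0, 0, 5],
    [0, 0, -45, 0, 0, 0, 5],
    [0, 0, -65, 0, 0, 0, 5],
    [0, 0, -82, 0, 0, 0, 5],
    [0, 0, -92, 0, 0, 0, 5],
    [0, 0, -96, 0, 0, 0, 5],
    [0, 0, -98, 0, 0, 0, 5]
  ]
}}

```text
clock: 10.8
eef_pos: [518.5, -211.0, -1.5]
tcp_rot: [-1.799, 1.569, -0.67]
contact_force: [0.2, 0.5, -2.2]
opening: 0.287
```

```bash
python3 - <<'E'
from h import *
s=r.sense(); print(s["clock"],s["eef_pos"],s["contact_force"],s["opening"]*85.4)
for n in ("scene","side"):
    im,d=vision.grab_frame(n);W=pts(n,d)
    b=(slice(80,210),slice(180,420)); w=W[b].reshape(-1,3);g=im[b].reshape(-1,3)
    m=(np.hypot(w[:,0]-518,w[:,1]+210)<60)&(w[:,2]>12)&(w[:,2]<40)&(g.min(1)>90); print(n,circ(w[m][:,:2]),np.percentile(w[m][:,2],[10,50,90]))
    cv2.imwrite(f"pics/{n}9.png",cv2.resize(im[80:220,200:400,::-1],None,fx=4,fy=4,interpolation=cv2.INTER_CUBIC))
E
```

```text
10.8 [ 518.46028261 -211.04022098   -1.48255466] [ 0.19486662  0.47403339 -2.23883782] 24.53050723939267
scene (array([ 521.1, -210.3]), 50.2, array([ 519.7, -209.8]), 48.6) [20.29653853 21.813969   23.46272038]
side (array([ 516.2, -209.7]), 50.5, array([ 517.2, -209.9]), 48.6) [18.58390258 20.55528778 22.35064084]
```

View pics/side9.png

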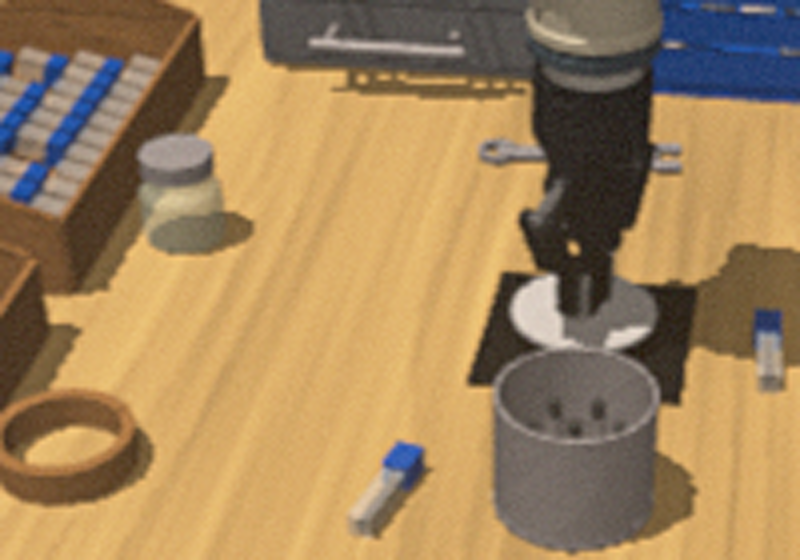

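The cover is centred over the mat, with its disc top at z≈21; resting it should be 13. So about 8–9 mm remain, taken slowly.

>>> {"method": "step_arm", "body": {
  "rows": [
    [0, 0, -2, 0, 0, 0, 5],
    [0, 0, -4, 0, 0, 0, 5],
    [0, 0, -6, 0, 0, 0, 5],
    [0, 0, -7, 0, 0, 0, 5],
    [0, 0, -8, 0, 0, 0, 5],
    [0, 0, -8.5, 0, 0, 0, 5],
    [0, 0, -9, 0, 0, 0, 5],
    [0, 0, -9, 0, 0, 0, 5]
  ]
}}

```text
clock: 11.9
eef_pos: [518.5, -211.1, -10.2]
tcp_rot: [-1.76, 1.569, -0.632]
contact_force: [-0.9, 0.4, 0.5]
opening: 0.286
```

>>> {"method": "step_arm", "body": {
  "rows": [
    [0, 0, -0.5, 0, 0, 0, 5],
    [0, 0, -1, 0, 0, 0, 5],
    [0, 0, -1, 0, 0, 0, 5],
    [0, 0, -1, 0, 0, 0, 28],
    [0, 0, -1, 0, 0, 0, 34],
    [0, 0, -1, 0, 0, 0, 42],
    [0, 0, -1, 0, 0, 0, 50],
    [0, 0, -1, 0, 0, 0, 60]
  ]
}}

```text
clock: 12.9
eef_pos: [518.5, -211.1, -11.3]
tcp_rot: [-1.756, 1.569, -0.628]
contact_force: [-0.8, 0.3, 0.8]
opening: 0.703
```

>>> {"method": "step_arm", "body": {
  "rows": [
    [0, 0, 5, 0, 0, 0, 65],
    [0, 0, 15, 0, 0, 0, 65],
    [0, 0, 35, 0, 0, 0, 65],
    [0, 0, 60, 0, 0, 0, 65],
    [0, 0, 90, 0, 0, 0, 65],
    [0, 0, 115, 0, 0, 0, 65],
    [0, 0, 130, 0, 0, 0, 65],
    [0, 0, 140, 0, 0, 0, 65]
  ]
}}

```text
clock: 13.9
eef_pos: [518.6, -211.1, 129.6]
tcp_rot: [-1.683, 1.568, -0.555]
contact_force: [0.4, 0.2, -0.4]
opening: 0.758
```

```bash
python3 - <<'E'
from h import *
s=r.sense(); print(s["clock"],s["eef_pos"],s["contact_force"],s["opening"]*85.4)
for n in ("scene","side"):
    im,d=vision.grab_frame(n);W=pts(n,d)
    b=(slice(80,260),slice(180,420)); w=W[b].reshape(-1,3);g=im[b].reshape(-1,3)
    m=(np.hypot(w[:,0]-518,w[:,1]+210)<60)&(w[:,2]>8)&(w[:,2]<25)&(g.min(1)>60); print(n,"cover",circ(w[m][:,:2]),np.percentile(w[m][:,2],[10,50,90]))
    m=(np.hypot(w[:,0]-504,w[:,1]+32)<60)&(w[:,2]>75)&(w[:,2]<86)&(g.min(1)>50); print(n,"tin rim",circ(w[m][:,:2]),np.percentile(w[m][:,2],[10,50,90]))
    cv2.imwrite(f"pics/{n}10.png",cv2.resize(im[80:320,200:400,::-1],None,fx=2.5,fy=2.5,interpolation=cv2.INTER_CUBIC))
E
```

```text
13.9 [ 518.62832937 -211.14384919  129.64342521] [ 0.41543939  0.22102045 -0.37154958] 64.71533513273683
scene cover (array([ 520. , -210.3]), 50.6, array([ 519.4, -210.8]), 48.9) [11.42084302 13.15337958 14.7016346 ]
scene tin rim (array([506. , -32.4]), 49.4, array([505.3, -32.3]), 47.9) [76.11204076 79.31181188 80.75076041]
side cover (array([ 517.8, -211.5]), 51.1, array([ 517.5, -210.4]), 49.1) [10.00967516 12.00123579 13.60014231]
side tin rim (array([503.2, -31.2]), 49.8, array([503.3, -31.5]), 48.2) [75.39567345 78.1052986  80.01636808]
```

View pics/scene10.png

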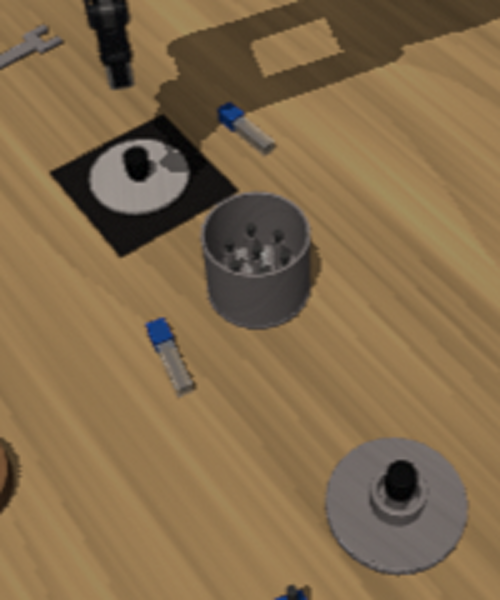

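View pics/side10.png

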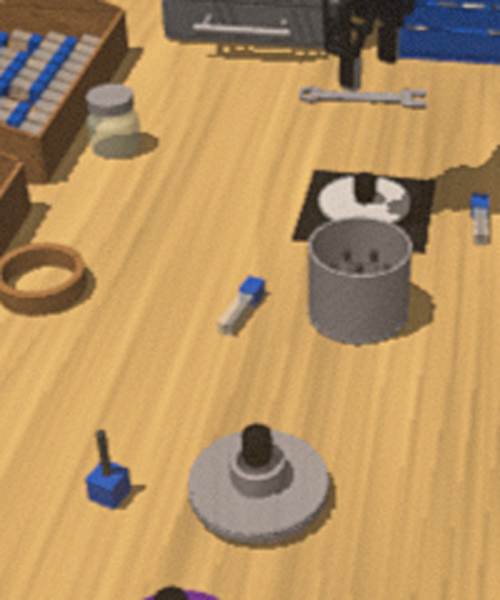

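The cover lies flat on the mat at (518.5,-210.6) with its top at z≈13. The tin hasn't moved: rim at (504.3,-32). Next, the nested pair.

>>> {"method": "step_arm", "body": {
  "rows": [
    [1, 15, 0, 0, 0, 0, 60],
    [5, 55, 0, 0, 0, 0, 60],
    [9, 105, 0, 0, 0, 0, 60],
    [13, 155, 0, 0, 0, 0, 60],
    [18, 205, 0, 0, 0, 0, 60],
    [22, 255, 0, 0, 0, 0, 60],
    [26, 305, 0, 0, 0, 0, 60],
    [30, 350, 0, 0, 0, 0, 60]
  ]
}}

```text
clock: 15.0
eef_pos: [547.8, 141.2, 128.5]
tcp_rot: [-2.206, 1.569, -1.077]
contact_force: [0.6, -1.3, 0.0]
opening: 0.704
```

>>> {"method": "step_arm", "body": {
  "rows": [
    [2, 25, 0, 0, 0, 0, 60],
    [4, 45, -5, 0, 0, 0, 60],
    [6, 60, -15, 0, 0, 0, 60],
    [6.5, 72, -30, 0, 0, 0, 60],
    [6.5, 75, -45, 0, 0, 0, 60],
    [6.5, 75, -55, 0, 0, 0, 60],
    [6.5, 75, -60, 0, 0, 0, 60],
    [6.5, 75, -60, 0, 0, 0, 60]
  ]
}}

```text
clock: 16.0
eef_pos: [554.2, 215.7, 68.2]
tcp_rot: [-2.457, 1.569, -1.328]
contact_force: [-0.3, 1.0, 0.3]
opening: 0.702
```

```bash
python3 - <<'E'
from h import *
s=r.sense(); im,d=vision.grab_frame("wrist"); t,W=wpts(d,s); print(s["clock"],s["eef_pos"],s["opening"]*85.4,s["contact_force"])
im=im[:,:,::-1].copy()
for C,rad,z,c in [((555.3,213.8),56,21,(0,255,255)),((555.3,213.8),12,71,(0,0,255)),((555.3,213.8),22,43,(0,255,0))]:
  for a in np.linspace(0,2*np.pi,60):
    u,v=wproj((C[0]+rad*np.cos(a),C[1]+rad*np.sin(a),z),s)
    if 0<u<640 and 0<v<400: cv2.circle(im,(int(round(u)),int(round(v))),0,c,-1)
cv2.imwrite("pics/w11.png",cv2.resize(im[100:400,170:470],None,fx=2,fy=2,interpolation=cv2.INTER_CUBIC))
E
```

```text
16.0 [554.19146574 215.72187044  68.24373624] 59.950781530626976 [-0.31391253  0.98321847  0.29404476]
```

View pics/w11.png

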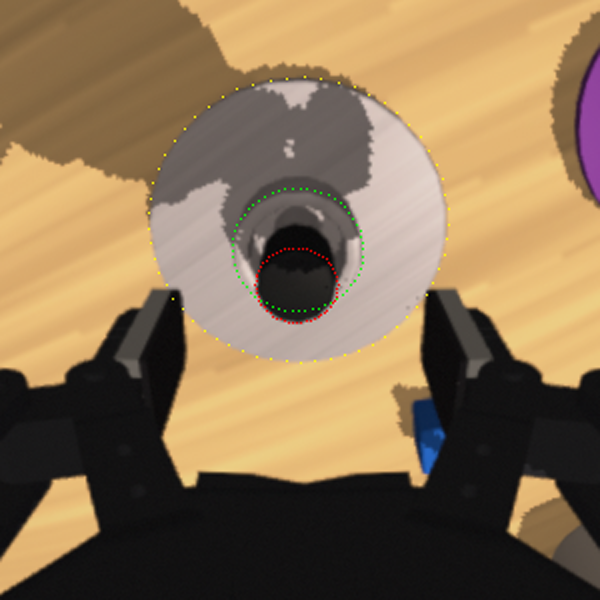

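The overlays land on the lid rim, the collar and the knob top (crop (297,290)). Descend 49 mm and correct (+1,-2).

>>> {"method": "step_arm", "body": {
  "rows": [
    [1, -2, -12, 0, 0, 0, 60],
    [1, -2, -28, 0, 0, 0, 60],
    [1, -2, -42, 0, 0, 0, 60],
    [1, -2, -49, 0, 0, 0, 55],
    [1, -2, -49, 0, 0, 0, 50],
    [1, -2, -49, 0, 0, 0, 45],
    [1, -2, -49, 0, 0, 0, 40],
    [1, -2, -49, 0, 0, 0, 36]
  ],
  "force": 60
}}

```text
clock: 17.05
eef_pos: [555.7, 214.0, 20.1]
tcp_rot: [-1.808, 1.569, -0.68]
contact_force: [0.4, 0.6, -0.3]
opening: 0.416
```

```bash
python3 - <<'E'
from h import *
s=r.sense(); im,d=vision.grab_frame("wrist"); t,W=wpts(d,s); print(s["clock"],s["eef_pos"],s["opening"]*85.4,s["contact_force"])
cv2.imwrite("pics/w12.png",cv2.resize(im[100:400,170:470,::-1],None,fx=2,fy=2,interpolation=cv2.INTER_CUBIC))
im,d=vision.grab_frame("side");cv2.imwrite("pics/s12.png",cv2.resize(im[210:320,240:370,::-1],None,fx=5,fy=5,interpolation=cv2.INTER_CUBIC))
E
```

```text
17.05 [555.71086404 214.01645307  20.06149466] 35.550025032928055 [ 0.37554501  0.58412372 -0.27260358]
```

View pics/w12.png

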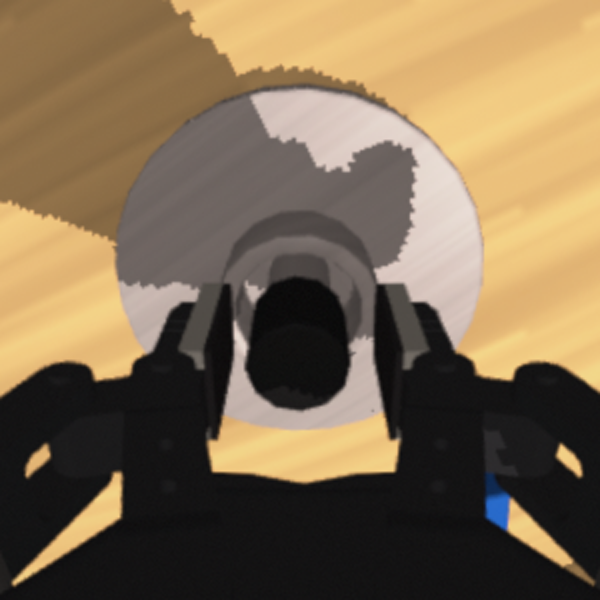

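View pics/s12.png

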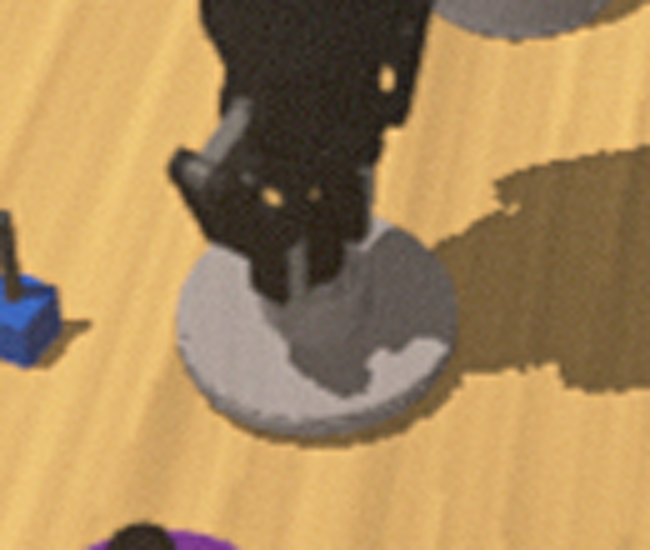

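The pads straddle the knob (crop (298,345)), with the tips just above the collar. Close.

>>> {"method": "step_arm", "body": {
  "rows": [
    [0, 0, 0, 0, 0, 0, 32],
    [0, 0, 0, 0, 0, 0, 28],
    [0, 0, 0, 0, 0, 0, 24],
    [0, 0, 0, 0, 0, 0, 18],
    [0, 0, 0, 0, 0, 0, 10],
    [0, 0, 0, 0, 0, 0, 5],
    [0, 0, 0, 0, 0, 0, 5],
    [0, 0, 0, 0, 0, 0, 5]
  ]
}}

```text
clock: 18.15
eef_pos: [555.3, 213.6, 20.0]
tcp_rot: [-2.306, 1.568, -1.177]
contact_force: [-2.4, -3.9, 5.2]
opening: 0.258
```

```bash
python3 - <<'E'
from h import *
s=r.sense(); im,d=vision.grab_frame("wrist"); t,W=wpts(d,s); print(s["clock"],s["eef_pos"],s["opening"]*85.4,s["contact_force"],s["wrist_torque"])
cv2.imwrite("pics/w13.png",cv2.resize(im[100:400,170:470,::-1],None,fx=2,fy=2,interpolation=cv2.INTER_CUBIC))
E
```

```text
18.15 [555.28641903 213.55819901  20.0359592 ] 22.011835887454943 [-2.38826324 -3.89726547  5.1657267 ] [-0.62272729  0.36756659 -0.02856002]
```

View pics/w13.png

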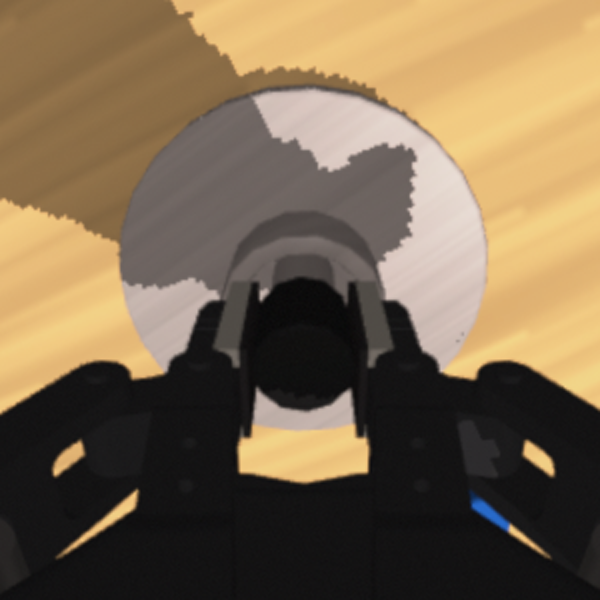

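Gripped at about 22 mm. Lift both lids.

>>> {"method": "step_arm", "body": {
  "rows": [
    [0, 0, 1, 0, 0, 0, 5],
    [0, 0, 4, 0, 0, 0, 5],
    [0, 0, 12, 0, 0, 0, 5],
    [0, 0, 25, 0, 0, 0, 5],
    [0, 0, 45, 0, 0, 0, 5],
    [0, 0, 68, 0, 0, 0, 5],
    [0, 0, 90, 0, 0, 0, 5],
    [0, 0, 105, 0, 0, 0, 5]
  ]
}}

```text
clock: 19.2
eef_pos: [555.8, 213.8, 127.0]
tcp_rot: [-1.614, 1.568, -0.486]
contact_force: [-0.3, 0.1, -4.9]
opening: 0.26
```

```bash
python3 - <<'E'
from h import *
s=r.sense(); print(s["clock"],s["eef_pos"],s["opening"]*85.4,s["contact_force"],s["wrist_torque"])
im,d=vision.grab_frame("side");cv2.imwrite("pics/s14.png",cv2.resize(im[140:320,220:400,::-1],None,fx=3.3,fy=3.3,interpolation=cv2.INTER_CUBIC))
for n in("scene","side"):
    im,d=vision.grab_frame(n);W=pts(n,d).reshape(-1,3)
    m=(np.hypot(W[:,0]-555,W[:,1]-213)<75)&(W[:,2]>112)&(W[:,2]<136); w=W[m]; print(n,circ(w[:,:2]))
    m=m&(np.hypot(W[:,0]-555,W[:,1]-213)>28)&(im.reshape(-1,3).min(1)>60)&(W[:,2]>118);w=W[m];A=np.c_[w[:,:2]-[555,213],np.ones(len(w))]; print(np.linalg.lstsq(A,w[:,2],rcond=None)[0])
E
```

```text
19.2 [555.8346109  213.78866541 126.97048834] 22.166128102568297 [-0.27506872  0.06124879 -4.86384081] [-0.02489328 -0.02032168  0.03191364]
scene (array([557.8, 214.5]), 56.2, array([558. , 214.5]), 55.6)
[-1.43147954e-02 -6.64089869e-03  1.29516530e+02]
side (array([556.4, 215.5]), 56.9, array([555.7, 215.7]), 55.9)
[ 9.92679113e-03 -2.40188407e-02  1.27036823e+02]
```

View pics/s14.png

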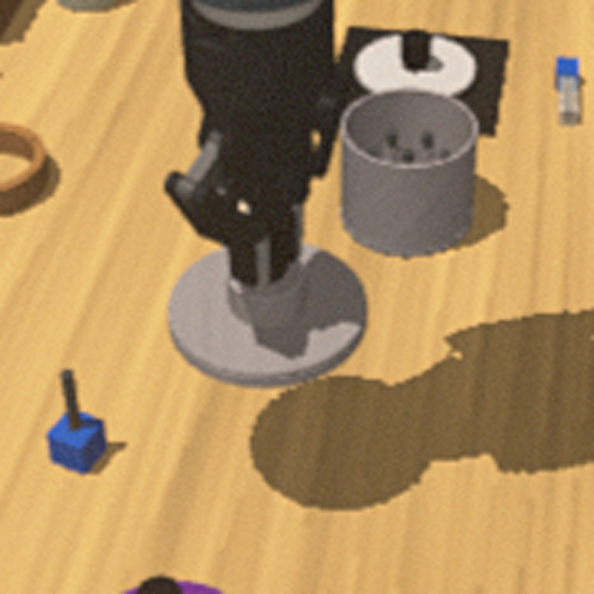

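Both lids are lifted together and level, with the plate top at z≈128 as expected and about 4.9 N of weight. Carry to the tin.

>>> {"method": "step_arm", "body": {
  "rows": [
    [-1, -5, 3, 0, 0, 0, 5],
    [-4, -18, 5, 0, 0, 0, 5],
    [-8, -40, 5, 0, 0, 0, 5],
    [-14, -66, 5, 0, 0, 0, 5],
    [-20, -94, 5, 0, 0, 0, 5],
    [-26, -122, 5, 0, 0, 0, 5],
    [-32, -150, 5, 0, 0, 0, 5],
    [-37, -175, 5, 0, 0, 0, 5]
  ]
}}

```text
clock: 20.35
eef_pos: [517.5, 36.5, 130.7]
tcp_rot: [-1.941, 1.568, -0.813]
contact_force: [0.6, 0.2, -4.7]
opening: 0.259
```

>>> {"method": "step_arm", "body": {
  "rows": [
    [-5, -26, 0, 0, 0, 0, 5],
    [-10, -46, 0, 0, 0, 0, 5],
    [-12.5, -60, 0, 0, 0, 0, 5],
    [-13.5, -67, 0, 0, 0, 0, 5],
    [-13.5, -68.5, 0, 0, 0, 0, 5],
    [-13.5, -68.5, 0, 0, 0, 0, 5],
    [-13.5, -68.5, -5, 0, 0, 0, 5],
    [-13.5, -68.5, -10, 0, 0, 0, 5]
  ]
}}

```text
clock: 21.35
eef_pos: [504.0, -31.6, 120.3]
tcp_rot: [-1.958, 1.568, -0.83]
contact_force: [-0.2, 0.3, -3.7]
opening: 0.258
```

```bash
cat > m.py <<'E'
from h import *
import sys
z0=float(sys.argv[1]); tag=sys.argv[2]
s=r.sense(); print(s["clock"],s["eef_pos"],s["opening"]*85.4,s["contact_force"],s["wrist_torque"])
for n in("scene","side"):
    im,d=vision.grab_frame(n);W=pts(n,d).reshape(-1,3)
    rr=np.hypot(W[:,0]-504.5,W[:,1]+32)
    m=(rr<75)&(abs(W[:,2]-z0)<8)&(im.reshape(-1,3).min(1)>50); w=W[m]; print(n,"plate",circ(w[:,:2]))
    m&=rr>28; w=W[m];A=np.c_[w[:,:2]-[504.5,-32],np.ones(len(w))]; print(np.linalg.lstsq(A,w[:,2],rcond=None)[0].round(3),np.median(w[:,2]))
    x0,y0={"scene":(230,90),"side":(270,80)}[n]
    cv2.imwrite(f"pics/{n}{tag}.png",cv2.resize(im[y0:y0+150,x0:x0+150,::-1],None,fx=3.6,fy=3.6,interpolation=cv2.INTER_CUBIC))
E
python3 m.py 124 15
```

```text
21.35 [504.04175286 -31.64982294 120.25311637] 22.000140113259963 [-0.24123496  0.31308522 -3.66018489] [0.02863837 0.04856988 0.00364602]
scene plate (array([505.7, -30.9]), 56.5, array([505.4, -30.4]), 55.6)
[-4.00000e-03 -7.00000e-03  1.21242e+02] 121.25585270680267
side plate (array([501.9, -30.2]), 57.8, array([502. , -30.4]), 56.0)
[-2.00000e-03 -2.00000e-03  1.19519e+02] 119.50571297221165
```

View pics/side15.png

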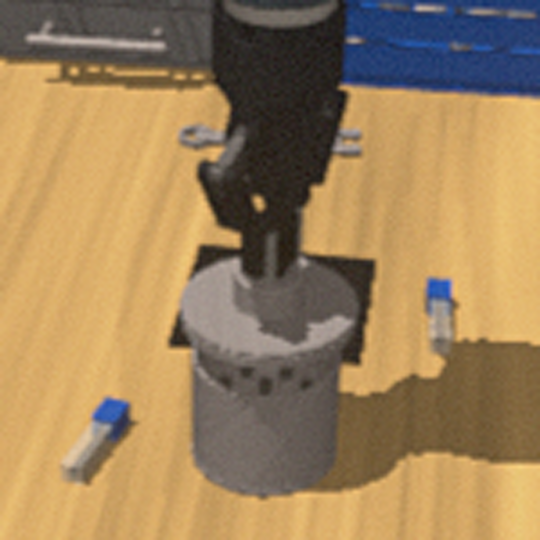

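View pics/scene15.png

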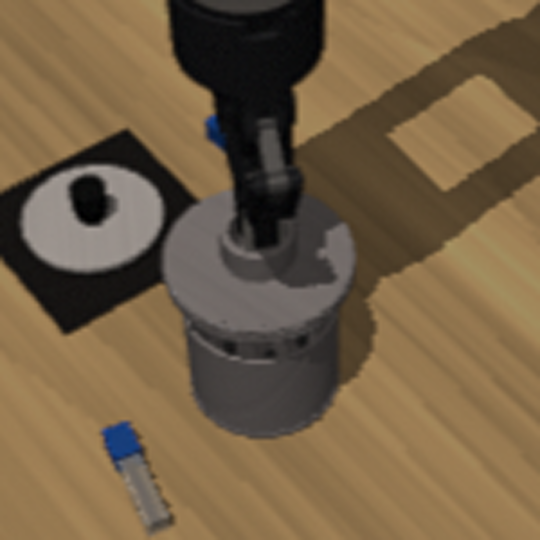

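The pair is centred over the mouth to within 1.5 mm and level, about 32 mm above its seat. Lower in stages.

>>> {"method": "step_arm", "body": {
  "rows": [
    [0.5, -1, -2, 0, 0, 0, 5],
    [0.5, -1, -6, 0, 0, 0, 5],
    [0.5, -1, -10, 0, 0, 0, 5],
    [0.5, -1, -14, 0, 0, 0, 5],
    [0.5, -1, -18, 0, 0, 0, 5],
    [0.5, -1, -22, 0, 0, 0, 5],
    [0.5, -1, -25, 0, 0, 0, 5],
    [0.5, -1, -27, 0, 0, 0, 5]
  ]
}}

```text
clock: 22.45
eef_pos: [503.9, -32.7, 92.6]
tcp_rot: [-2.591, 1.569, -1.463]
contact_force: [-0.6, 0.8, -4.3]
opening: 0.259
```

>>> {"method": "step_arm", "body": {
  "rows": [
    [0, 0, -1, 0, 0, 0, 5],
    [0, 0, -2, 0, 0, 0, 5],
    [0, 0, -3, 0, 0, 0, 5],
    [0, 0, -3.7, 0, 0, 0, 5],
    [0, 0, -4.3, 0, 0, 0, 5],
    [0, 0, -4.8, 0, 0, 0, 5],
    [0, 0, -5, 0, 0, 0, 5],
    [0, 0, -5, 0, 0, 0, 5]
  ]
}}

```text
clock: 23.45
eef_pos: [504.0, -32.7, 88.0]
tcp_rot: [-2.5, 1.569, -1.372]
contact_force: [-3.8, 0.5, 5.4]
opening: 0.26
```

```bash
python3 m.py 89 16
```

```text
23.45 [504.00319464 -32.72340518  87.99372176] 22.213937444740758 [-3.81763337  0.53382096  5.35800519] [ 0.03359257  0.48362853 -0.0126882 ]
scene plate (array([505.7, -32. ]), 56.9, array([505.4, -31.9]), 55.8)
[-9.0000e-03 -1.2000e-02  8.8975e+01] 89.00159247911711
side plate (array([503.3, -31.1]), 57.0, array([502.9, -30.5]), 55.7)
[ 2.0000e-03 -1.7000e-02  8.7723e+01] 87.87177798739356
```

View pics/side16.png

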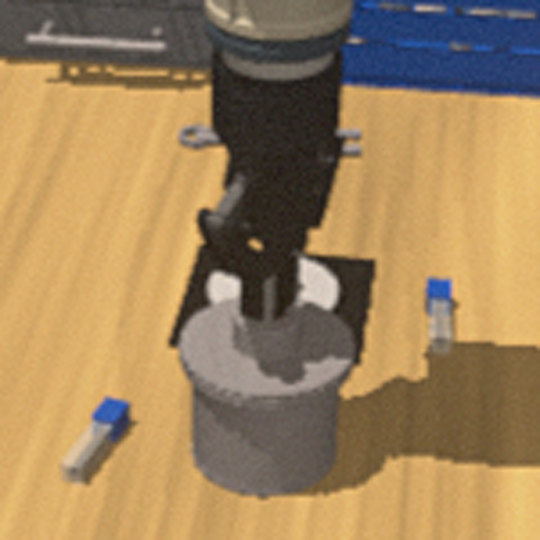

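Seated: plate top at z≈88.5 (89 expected), level, with the load taken by the tin. Release the knob and open wide.

>>> {"method": "step_arm", "body": {
  "rows": [
    [0, 0, 0, 0, 0, 0, 24],
    [0, 0, 0, 0, 0, 0, 28],
    [0, 0, 0, 0, 0, 0, 34],
    [0, 0, 0, 0, 0, 0, 42],
    [0, 0, 0, 0, 0, 0, 52],
    [0, 0, 0, 0, 0, 0, 62],
    [0, 0, 0, 0, 0, 0, 66],
    [0, 0, 0, 0, 0, 0, 66]
  ]
}}

```text
clock: 24.55
eef_pos: [504.0, -32.7, 88.0]
tcp_rot: [-2.48, 1.569, -1.352]
contact_force: [0.2, -1.1, -0.7]
opening: 0.774
```

```bash
python3 m.py 89 17; python3 - <<'E'
from h import *
s=r.sense(); im,d=vision.grab_frame("wrist")
im=im[:,:,::-1].copy()
for C,rad,z,c in [((504.3,-31.7),56,89,(0,255,255)),((504.3,-31.7),12,139,(0,0,255)),((504.3,-31.7),22,111,(0,255,0))]:
  for a in np.linspace(0,2*np.pi,60):
    u,v=wproj((C[0]+rad*np.cos(a),C[1]+rad*np.sin(a),z),s)
    if 0<u<640 and 0<v<400: cv2.circle(im,(int(round(u)),int(round(v))),0,c,-1)
cv2.imwrite("pics/w17.png",cv2.resize(im[100:400,170:470],None,fx=2,fy=2,interpolation=cv2.INTER_CUBIC))
E
```

```text
24.55 [504.00558308 -32.72800478  88.00867211] 66.11880859212653 [ 0.20182811 -1.12089631 -0.73752993] [ 0.00980558 -0.01759776  0.05488517]
scene plate (array([504.8, -31.9]), 56.7, array([505.5, -32. ]), 55.5)
[-1.1000e-02 -1.2000e-02  8.9006e+01] 89.04457315091724
side plate (array([501.5, -30.1]), 57.5, array([502.6, -30.7]), 55.9)
[ 3.0000e-03 -1.9000e-02  8.7786e+01] 87.78208950555484
```

View pics/w17.png

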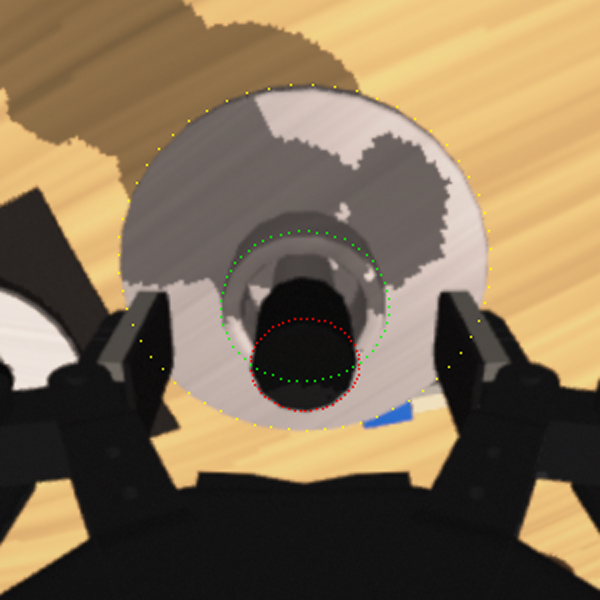

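The inner lid stays seated with the jaws released. The overlay matches the knob top (crop (305,365)) and the collar. Descend 25 mm to put the tips at z≈94–97, beside the collar.

>>> {"method": "step_arm", "body": {
  "rows": [
    [0, 0.5, -4, 0, 0, 0, 66],
    [0, 0.5, -9, 0, 0, 0, 66],
    [0, 0.5, -15, 0, 0, 0, 66],
    [0, 0.5, -20, 0, 0, 0, 66],
    [0, 0.5, -24, 0, 0, 0, 66],
    [0, 0.5, -25, 0, 0, 0, 62],
    [0, 0.5, -25, 0, 0, 0, 56],
    [0, 0.5, -25, 0, 0, 0, 51]
  ],
  "force": 40
}}

```text
clock: 25.7
eef_pos: [504.1, -32.2, 63.2]
tcp_rot: [-2.318, 1.569, -1.19]
contact_force: [-0.2, 0.5, 1.2]
opening: 0.596
```

```bash
python3 m.py 89 18; python3 - <<'E'
from h import *
s=r.sense(); im,d=vision.grab_frame("wrist")
cv2.imwrite("pics/w18.png",cv2.resize(im[100:400,170:470,::-1],None,fx=2,fy=2,interpolation=cv2.INTER_CUBIC))
E
```

```text
25.7 [504.1465593  -32.24224603  63.16642198] 50.86698173882452 [-0.15426051  0.54958171  1.16437762] [-0.00557298 -0.02866325  0.01800952]
scene plate (array([505., -32.]), 56.2, array([505.4, -31.8]), 55.4)
[-8.000e-03 -1.200e-02  8.896e+01] 89.01860645195586
side plate (array([501. , -30.2]), 57.4, array([502.4, -30.2]), 56.0)
[ 4.0000e-03 -1.8000e-02  8.7883e+01] 87.80385823611408
```

View pics/w18.png

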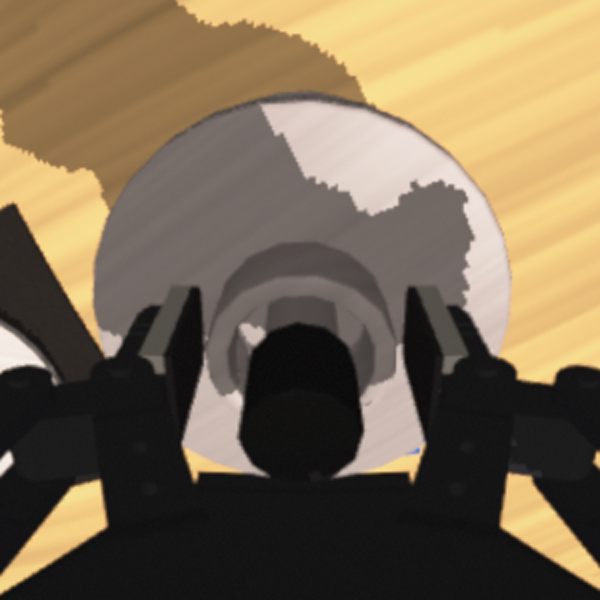

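View pics/side18.png

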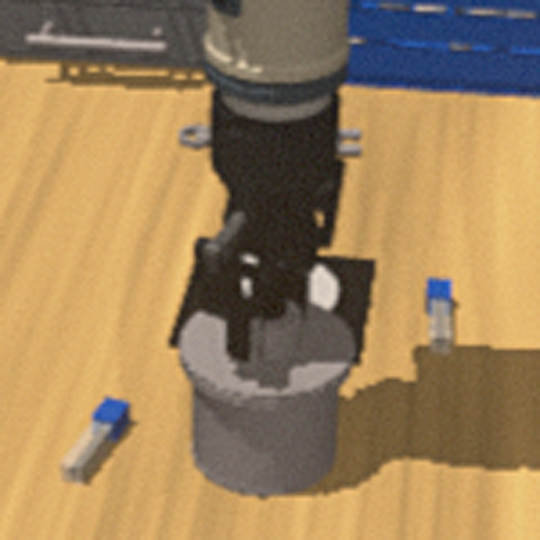

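The pads sit either side of the collar (crop x 200 and 408), the knob stands between them, and there is no contact. Close on the collar.

>>> {"method": "step_arm", "body": {
  "rows": [
    [0, 0, 0, 0, 0, 0, 49],
    [0, 0, 0, 0, 0, 0, 47],
    [0, 0, 0, 0, 0, 0, 45],
    [0, 0, 0, 0, 0, 0, 43],
    [0, 0, 0, 0, 0, 0, 40],
    [0, 0, 0, 0, 0, 0, 35],
    [0, 0, 0, 0, 0, 0, 28],
    [0, 0, 0, 0, 0, 0, 25]
  ]
}}

```text
clock: 26.85
eef_pos: [504.0, -32.4, 63.5]
tcp_rot: [-2.424, 1.569, -1.296]
contact_force: [-2.5, -1.5, 6.6]
opening: 0.504
```

```bash
python3 m.py 89 19; python3 - <<'E'
from h import *
s=r.sense(); im,d=vision.grab_frame("wrist")
cv2.imwrite("pics/w19.png",cv2.resize(im[100:400,170:470,::-1],None,fx=2,fy=2,interpolation=cv2.INTER_CUBIC))
E
```

```text
26.85 [504.03182054 -32.42291947  63.54696667] 42.99990391085737 [-2.4612489  -1.53445359  6.61764419] [-0.29543926  0.40257592  0.00431792]
scene plate (array([506. , -31.7]), 56.7, array([505.6, -31.6]), 55.7)
[-1.0000e-02 -1.2000e-02  8.8932e+01] 89.00715532888381
side plate (array([503.6, -30.4]), 56.7, array([503.2, -30. ]), 55.8)
[ 0.0000e+00 -2.0000e-02  8.7932e+01] 87.86429282385859
```

View pics/w19.png

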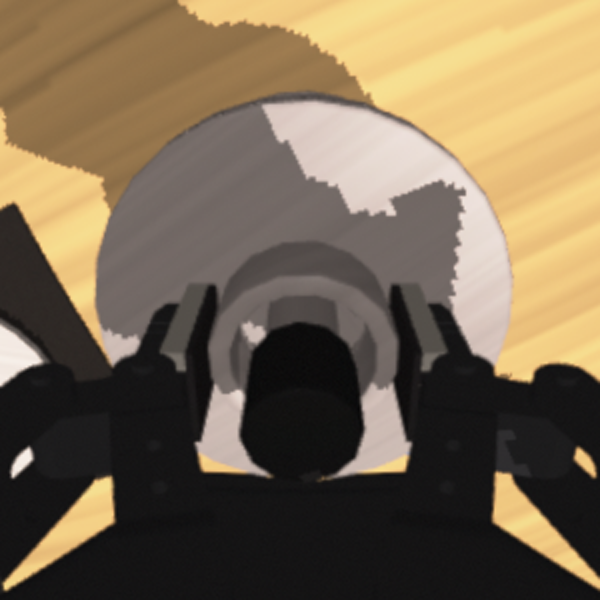

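Gripped: stalled at 43 mm on the 44 mm collar. Lift straight up, slowly.

>>> {"method": "step_arm", "body": {
  "rows": [
    [0, 0, 1, 0, 0, 0, 25],
    [0, 0, 3, 0, 0, 0, 25],
    [0, 0, 6, 0, 0, 0, 25],
    [0, 0, 10, 0, 0, 0, 25],
    [0, 0, 14, 0, 0, 0, 25],
    [0, 0, 18, 0, 0, 0, 25],
    [0, 0, 22, 0, 0, 0, 25],
    [0, 0, 25, 0, 0, 0, 25]
  ]
}}

```text
clock: 28.0
eef_pos: [504.2, -32.4, 88.9]
tcp_rot: [-2.281, 1.569, -1.152]
contact_force: [-0.4, -0.2, -1.5]
opening: 0.502
```

```bash
python3 m.py 114 20
```

```text
28.0 [504.15681672 -32.40422035  88.91331019] 42.877222427596195 [-0.37072289 -0.23127542 -1.46867861] [-0.00240789 -0.04831421  0.01536937]
scene plate (array([506.3, -31.8]), 56.5, array([506. , -31.1]), 55.4)
[-1.00000e-02 -1.30000e-02  1.14192e+02] 114.28872866326276
side plate (array([501.1, -29. ]), 58.4, array([503.3, -29.9]), 55.7)
[ 5.0000e-03 -2.2000e-02  1.1341e+02] 113.37534800962743
```

View pics/side20.png

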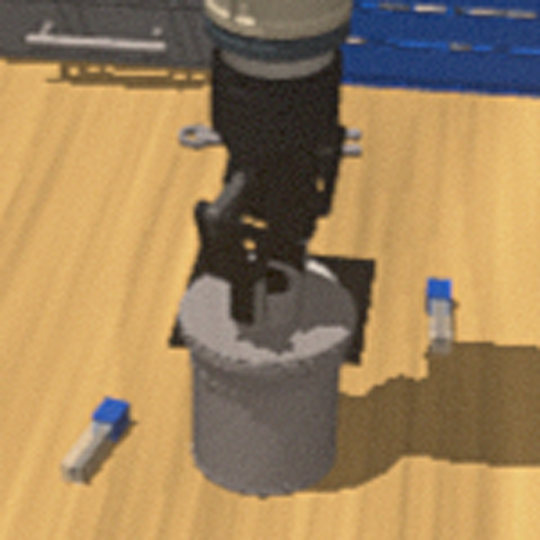

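View pics/scene20.png

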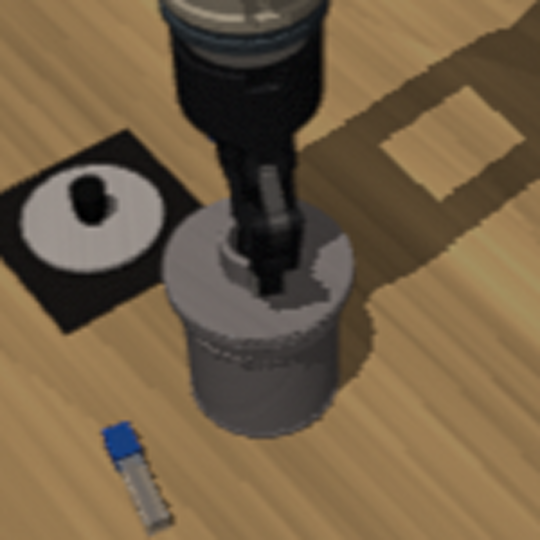

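The force reads 1.5 N, which is the outer lid's weight alone, and the inner flange stays on the rim. Continue to 100 mm.

>>> {"method": "step_arm", "body": {
  "rows": [
    [0, 0, 4, 0, 0, 0, 25],
    [0, 0, 12, 0, 0, 0, 25],
    [0, 0, 24, 0, 0, 0, 25],
    [0, 0, 37, 0, 0, 0, 25],
    [0, 0, 50, 0, 0, 0, 25],
    [0, 0, 62, 0, 0, 0, 25],
    [0, 0, 70, 0, 0, 0, 25],
    [0, 0, 74.5, 0, 0, 0, 25]
  ]
}}

```text
clock: 29.1
eef_pos: [504.4, -32.4, 164.0]
tcp_rot: [-2.022, 1.568, -0.894]
contact_force: [-0.4, 0.8, 0.1]
opening: 0.502
```

>>> {"method": "step_arm", "body": {
  "rows": [
    [0, 0, 0, 0, 0, 0, 25],
    [0, 0, 0, 0, 0, 0, 25],
    [0, 0, 0, 0, 0, 0, 25],
    [0, 0, 0, 0, 0, 0, 25],
    [0, 0, 0, 0, 0, 0, 25],
    [0, 0, 0, 0, 0, 0, 25],
    [0, 0, 0, 0, 0, 0, 25],
    [0, 0, 0, 0, 0, 0, 25]
  ]
}}

```text
clock: 30.1
eef_pos: [504.4, -32.4, 164.0]
tcp_rot: [-2.007, 1.568, -0.879]
contact_force: [-0.1, -0.1, -1.9]
opening: 0.505
```

```bash
python3 m.py 189 21; python3 - <<'E'
from h import *
for n in("scene","side"):
    im,d=vision.grab_frame(n);W=pts(n,d).reshape(-1,3);g=im.reshape(-1,3)
    rr=np.hypot(W[:,0]-504.5,W[:,1]+32)
    m=(rr<58)&(W[:,2]>76)&(W[:,2]<92)&(g.min(1)>40);w=W[m];print(n,"flange",len(w),circ(w[:,:2]),np.percentile(w[:,2],[5,50,90]))
    w=W[(rr<60)&(W[:,2]>10)&(W[:,2]<70)];print(n,"tin wall",len(w),w.mean(0))
    m=(np.hypot(W[:,0]-518,W[:,1]+210)<60)&(W[:,2]>8)&(W[:,2]<25)&(g.min(1)>60);print("cover",circ(W[m][:,:2]),np.median(W[m][:,2]))
    cv2.imwrite(f"pics/{n}22.png",cv2.resize(im[60:300,180:440,::-1],None,fx=2.5,fy=2.5,interpolation=cv2.INTER_CUBIC))
E
```

```text
30.1 [504.42550674 -32.42637762 164.0111581 ] 43.16790385202351 [-0.07607166 -0.1014875  -1.88586517] [ 0.01469111  0.01892555 -0.0001321 ]
scene plate (array([506.2, -31.5]), 56.6, array([506.2, -31.2]), 55.5)
[-1.30000e-02 -1.40000e-02  1.89343e+02] 189.3962125717792
side plate (array([503.7, -30.4]), 57.2, array([503. , -29.7]), 55.8)
[ 2.00000e-03 -2.30000e-02  1.88247e+02] 188.21315184999708
scene flange 1085 (array([506. , -32.2]), 50.5, array([505.6, -31.4]), 49.4) [82.74296328 85.10335654 86.59193424]
scene tin wall 641 [526.79993308  -1.01413583  41.21257578]
cover (array([ 518.7, -209.9]), 49.9, array([ 519.1, -210.4]), 49.0) 13.079109219334327
side flange 854 (array([503.1, -30.9]), 52.3, array([502.6, -31.6]), 50.4) [80.72613625 83.8860237  85.54500011]
side tin wall 816 [498.58653417   5.59755975  40.44246737]
cover (array([ 517.1, -209.4]), 49.9, array([ 516.6, -209.5]), 48.8) 12.037108826568954
```

View pics/side22.png

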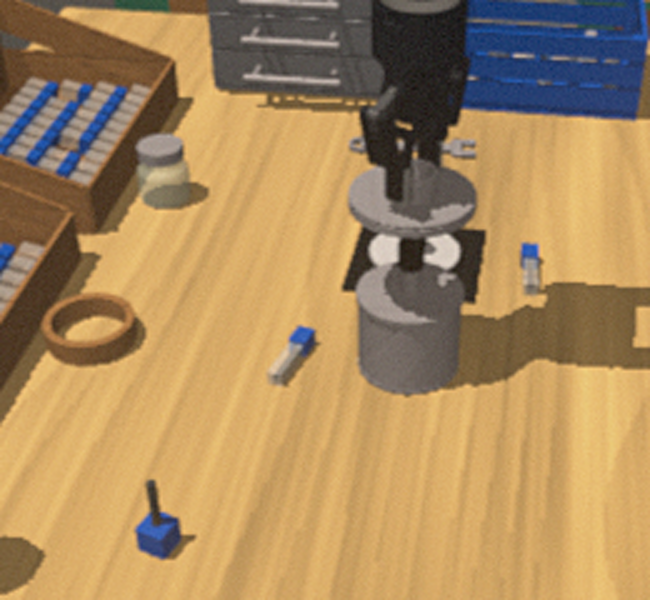

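View pics/scene22.png

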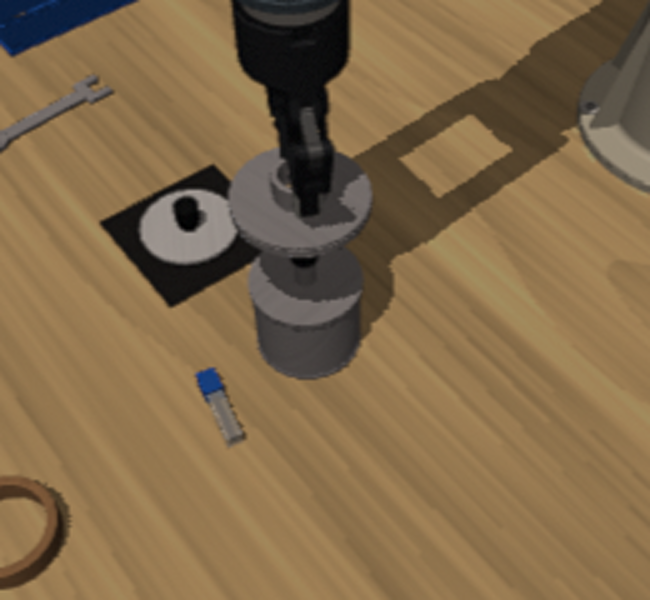

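Both views show the outer lid held level 100 mm above where it rested. The inner lid is seated (flange top ≈85), and the tin and cover are unmoved. Handing in.

```bash
python3 -c "
from rig import r,vision,order
print(order.sign_off()); print(r.sense()['clock'])"
```

```text
the job is handed in; nothing more can be done
None
the job is handed in; nothing more can be done
```

The job is done and handed in at about 30 s of the 62 s allowed. The dust cover is on the mat, the inner lid is seated in the tin, and the arm is holding the outer lid above it.

**Last checks**
- **Dust cover:** it lies flat, knob up, at about (518, -210), with its top at z≈13 as expected. That is within about 1 mm of the mat's measured centre.
- **Inner lid:** its flange top is at z≈84.5 (85 expected), centred on the tin, so it is seated.
- **Outer lid:** the gripper holds it by its collar, 100.4 mm above where it rested. It is level to within about 1° and still, and the force reading of 1.5–1.9 N matches that lid's weight alone.
- **Tin and look-alike:** the lid on the tin measures at the same place as the tin did at the start, to within about 1 mm. I never touched the purple look-alike.

**What disagreed**
- **Fingertip position:** the real fingertips sit about 28 mm behind the reported TCP. My first close on the cover knob therefore shut above it without touching anything. I measured the offset from the wrist depth image and corrected every later grasp height for it.
- **Camera difference:** the scene and side cameras differ by about 2–3 mm, so I used the average of the two.

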